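Load blade blanks into the tilted nest and lock the keeper with the handwheel

TASK

Load every shear blade blank lying on the bench into the tilted nest: lay each one on the sloping plate, heel end down towards the short fence and clear of the fences, and let it slide down until it lies flat and snug in the low corner, the blanks forming one neat stack. Only when all are seated, fit the square-bored handwheel fully home on the keeper's square shaft, with the keeper still swung open, and turn it clockwise until the keeper lies over the stack, up to its stop. Leave the wheel on the shaft, and do not disturb the scissors, the screw tray or the oil can.

Things in the scene. Friction and masses are not known exactly. Their poses are not given: they have to be found in the camera images.
- blank1: flat polished steel blade blank no. 1, 8 mm thick, 0.28 kg: heel 70 long x 56 wide, then a 40 mm tapered point; both faces alike. Origin: underside, mid-width, 35 mm from the flat heel end, 75 mm from the point; x to the point, z through the thickness. Lies flat, x within 0.3 rad of world x. Centre of mass 11 mm from the origin along x. 3 to 5 of these are present, alike; None if absent.
- blank2: flat polished steel blade blank no. 2, 8 mm thick, 0.28 kg: heel 70 long x 56 wide, then a 40 mm tapered point; both faces alike. Origin: underside, mid-width, 35 mm from the flat heel end, 75 mm from the point; x to the point, z through the thickness. Lies flat, x within 0.3 rad of world x. Centre of mass 11 mm from the origin along x. 3 to 5 of these are present, alike; None if absent.
- blank3: flat polished steel blade blank no. 3, 8 mm thick, 0.28 kg: heel 70 long x 56 wide, then a 40 mm tapered point; both faces alike. Origin: underside, mid-width, 35 mm from the flat heel end, 75 mm from the point; x to the point, z through the thickness. Lies flat, x within 0.3 rad of world x. Centre of mass 11 mm from the origin along x. 3 to 5 of these are present, alike; None if absent.
- blank4: flat polished steel blade blank no. 4, 8 mm thick, 0.28 kg: heel 70 long x 56 wide, then a 40 mm tapered point; both faces alike. Origin: underside, mid-width, 35 mm from the flat heel end, 75 mm from the point; x to the point, z through the thickness. Lies flat, x within 0.3 rad of world x. Centre of mass 11 mm from the origin along x. 3 to 5 of these are present, alike; None if absent.
- blank5: flat polished steel blade blank no. 5, 8 mm thick, 0.28 kg: heel 70 long x 56 wide, then a 40 mm tapered point; both faces alike. Origin: underside, mid-width, 35 mm from the flat heel end, 75 mm from the point; x to the point, z through the thickness. Lies flat, x within 0.3 rad of world x. Centre of mass 11 mm from the origin along x. 3 to 5 of these are present, alike; None if absent.
- handwheel: steel handwheel, 0.3 kg, lying hub down on the bench: rim 102 mm across (from 10 to 22 mm above the underside), four spokes, hub 34 mm square and 24 mm tall. Square bore 17.5 mm wide, 24 mm deep from below, its sides along the wheel's x and y. Origin: centre of the hub's underside; z up.
- wheel_boss (a point): top of the wheel's solid grip boss, 24 x 24 mm with flats along the wheel's x and y, on its axis; the boss reaches from 24 to 58 mm above the hub's underside (this point is at 58 mm). It can be gripped from above.
- plate: fixed dark steel plate sloping 24 deg down to its locating corner. Origin: that corner, on the surface, 30 mm above the bench; z normal to the surface, x up along the long fence (130 mm long, face at y = 0), y up along the short fence (80 mm, face at x = 0). Fences 46 mm high, 10 mm thick. Plate reaches x = 160, y = 110 mm. Friction 0.13: blanks slide down.
- seat (a point): where the lowest seated blank's origin comes to lie: on the plate's surface at x = 35, y = 28 mm in the plate's frame, same axes as the plate; a blank's x then lies along this x. Each further blank lies 8 mm higher along z, having slid down on the ones below; let go with its weight beyond their edges it would tip.
- nest: green base board, fixed, 275 x 160 mm, 12 mm thick, that carries the plate and the keeper post; origin on the bench, z up; the board reaches from x = -165 to 110 mm and from y = -75 to 85 mm.
- shaft_seat (a point): centre of the round shoulder (36 mm across, 118 mm above the bench, 60 mm beyond the short fence) on which the wheel's hub comes to rest. From it a 16 mm square shaft stands up 22 mm, its top 5 mm tapering to 11 mm. z up; x points along the keeper arm, the shaft's flats are square to x and y; it turns with the keeper.
- keeper (a joint): angle of the keeper (rad): an arm 18 mm wide, 104 mm long, under the shoulder, fixed to the square shaft, turning with it about the vertical. 0 = closed, at its stop, arm over the heels in the nest; 1.4 = fully open; starts at 0.9 to 1.3. Clockwise from above lowers it. Stays where left (friction 0.06 N m). The wheel has 0.1 rad of play on the shaft.
- scissors: bystander: finished scissors lying on the bench, about 220 mm long
- screw_tray: bystander: clear tray of screws, 90 x 120 x 35 mm
- oil_can: bystander: black can, 60 mm across, 140 mm tall
There are look-alikes about, which are no part of the job. Leave any turquoise look-alike of the blank3 alone.

How it is judged:
On the way, in this order (a step that is already met when the one before it is completed fails the run):
1. every blank lies flat and at rest in the low corner of the plate, the keeper still open (x of blank1 in the frame of plate between 0.03 and 0.04 m and y of blank1 in the frame of plate between 0.023 and 0.033 m and z of blank1 in the frame of plate between -0.004 and 0.044 m and angle between the x axis of each of blank1, blank2, blank3, blank4, blank5 and the x axis of plate, either way round below 0.1 rad and angle between the z axis of each of blank1, blank2, blank3, blank4, blank5 and the z axis of plate, either way round below 0.08 rad and linear speed of each of blank1, blank2, blank3, blank4, blank5 below 0.02 m/s and x of blank2 in the frame of plate between 0.03 and 0.04 m and y of blank2 in the frame of plate between 0.023 and 0.033 m and z of blank2 in the frame of plate between -0.004 and 0.044 m and x of blank3 in the frame of plate between 0.03 and 0.04 m and y of blank3 in the frame of plate between 0.023 and 0.033 m and z of blank3 in the frame of plate between -0.004 and 0.044 m and x of blank4 in the frame of plate between 0.03 and 0.04 m and y of blank4 in the frame of plate between 0.023 and 0.033 m and z of blank4 in the frame of plate between -0.004 and 0.044 m and x of blank5 in the frame of plate between 0.03 and 0.04 m and y of blank5 in the frame of plate between 0.023 and 0.033 m and z of blank5 in the frame of plate between -0.004 and 0.044 m and value of joint keeper above 0.5 rad), for 0.3 s.
2. the handwheel is fully home on the square shaft, the keeper still open (horizontal distance between handwheel and shaft_seat below 0.004 m and z of handwheel in the frame of shaft_seat between -0.004 and 0.004 m and angle between handwheel's own z axis and vertical below 0.08 rad and value of joint keeper above 0.5 rad), for 0.2 s.
3. the keeper is turned over the stack to its stop (value of joint keeper below 0.12 rad), for 0.2 s.
At the end, for the whole second after the job is handed in: Every blank present lies flat (0.08 rad) in the corner stack, heel to the short fence, within 5 mm and 0.10 rad of its seated place, at rest; the handwheel sits on the shoulder within 4 mm, level (0.08 rad), at rest; the keeper reads below 0.12 rad (x of blank1 in the frame of plate between 0.03 and 0.04 m and y of blank1 in the frame of plate between 0.023 and 0.033 m and z of blank1 in the frame of plate between -0.004 and 0.044 m and angle between the x axis of each of blank1, blank2, blank3, blank4, blank5 and the x axis of plate, either way round below 0.1 rad and angle between the z axis of each of blank1, blank2, blank3, blank4, blank5 and the z axis of plate, either way round below 0.08 rad and linear speed of each of blank1, blank2, blank3, blank4, blank5, handwheel below 0.02 m/s and x of blank2 in the frame of plate between 0.03 and 0.04 m and y of blank2 in the frame of plate between 0.023 and 0.033 m and z of blank2 in the frame of plate between -0.004 and 0.044 m and x of blank3 in the frame of plate between 0.03 and 0.04 m and y of blank3 in the frame of plate between 0.023 and 0.033 m and z of blank3 in the frame of plate between -0.004 and 0.044 m and x of blank4 in the frame of plate between 0.03 and 0.04 m and y of blank4 in the frame of plate between 0.023 and 0.033 m and z of blank4 in the frame of plate between -0.004 and 0.044 m and x of blank5 in the frame of plate between 0.03 and 0.04 m and y of blank5 in the frame of plate between 0.023 and 0.033 m and z of blank5 in the frame of plate between -0.004 and 0.044 m and horizontal distance between handwheel and shaft_seat below 0.004 m and z of handwheel in the frame of shaft_seat between -0.004 and 0.004 m and angle between handwheel's own z axis and vertical below 0.08 rad and value of joint keeper below 0.12 rad); the robot touches nothing.
It fails at once if the scissors is pushed away (distance of scissors from where it was at the start of the episode above 0.04 m).
It fails at once if the screw tray is pushed away (distance of screw_tray from where it was at the start of the episode above 0.04 m).
It fails at once if the oil can is pushed away (distance of oil_can from where it was at the start of the episode above 0.04 m).
Of blank1, blank2, blank3, blank4, blank5 only 3 to 5 are there at a start; the rules pass over those that are not, and their reading is None.
At some moment in a run one of blank1, blank2, blank3, blank4, blank5, handwheel may be knocked a few centimetres aside while the robot is not near it.
Once in a run the grip may slacken for a moment while it holds something.
It also fails if it takes over 210 s, if anything falls off the work surface, if the arm or the gripper's body presses on something with over 40 N, if the wrist force passes 120 N, or if a joint passes its speed limit or range.

ROBOT

A 6-joint arm with a two-finger parallel gripper is mounted at the origin on the work surface. World frame = base frame: x ahead of the robot, y to its left, z up, the work surface at z = 0. Lengths are in m, angles in rad, forces in N, time in s.
With the tool pointing down it reaches from about 0.425 to 0.95 m from the base axis. Payload 3.5 kg.
Tool frame: the origin (TCP) lies between the finger pads; the fingertips stand 25 mm ahead of it and the grasp point (between the pads) lies 6 mm ahead of it (nose_length is the distance from the TCP to the fingertips, in m); z points along the fingers, y is the line along which they close (so a half turn about z gives the same grasp; the last joint's range is limited). The gripper opens to 85 mm and grips with 20 to 120 N. Pads are 22 mm wide; open, the fingers measure 114 mm over their backs; the gripper's body (76 mm by 85 mm) begins 54 mm behind the grasp point. The pads swing forward as they close: fully open they stand 13 mm farther back than shut.
Start: joints at [-1.282, 0.286, 1.577, -0, 1.279, -0.15], TCP at [0.287, -0.611, 0.256] pointing down, gripper open.
Joint ranges: [-2.77, 2.77], [-0.9, 2.22], [0.21, 2.48], [-1.53, 4.67], [0.24, 2.81], [-2.84, 2.84]. Speed limits (rad/s): [2.79, 2.79, 3.14, 3.14, 3.14, 3.14].

INTERFACE

Orientations are given as [roll, pitch, yaw] about the fixed x, y, z axes, in that order (R = Rz(yaw) Ry(pitch) Rx(roll)).
In Python, from bench import * gives the robot as it stands. The module is installed in compiled form; this text tells all that it offers.
- The arm moves only by the shell command python3 -m inch 'ROWS'. ROWS is JSON, one flat list of numbers, 7 for each row, row after row: the shift along the tool's x, y, z in mm, then the turn, a rotation vector about the tool's x, y, z in degrees, then the opening, from 0 (shut) to 1 (fully open). A call has 1 to 10 rows; each row is the pose to reach, as a shift and turn from the pose commanded when the call began, along the tool's axes at that moment; what a row does not reach only later rows make up. A row lasts 1/10 s, in which the tool goes at most 50 mm and 8.59 degrees, less where a joint would pass 70% of its speed; a pose out of reach is approached as far as the arm can. A call with a gripper value outside its range is refused whole. The fingers move at their own pace and stop on an object; the grip force is fixed at half the most. Time passes only in rows, so rows that repeat a pose let the fingers close. It gives the time, the measured TCP pose, the force, the opening and the grip force at its end, in the units of the state.
- observe(): the state, without advancing time (a new reading comes with each control period).
- read_camera(name): name is "scene" or "top" or "wrist"; returns the picture (420x560x3 uint8, blue, green, red); there is no depth.
- camera_model(name): a dict with "fx", "fy", "cx", "cy" (pixels), "k1" (the pictures are not rectified: a ray, as slopes to the right and down, at radius r is drawn at 1 + k1 r^2 times it, then the intrinsics apply), "T" (4x4, takes a point from camera to world coordinates); the wrist camera has in their place "hand_eye" (4x4, takes a point from camera to tool coordinates, whose origin is the TCP and whose axes are the flange's). Camera axes: x right, y up, looking along -z (the intrinsics and any distortion apply to the point x, -y, -z); pixel columns grow to the right and rows downward; lengths in m; the calibration is good to about 2 mm. A picture is of the moment at which its call begins: read the wrist's pose just before it. camera_model takes no time and is no camera call.
- close_job(): hands the job in; it is judged then, once.
The state is a dict: "t": time; "qpos": joint angles; "qvel": joint speeds; "tau": joint torques, N m; "position": TCP position; "ee_rot": TCP orientation; "force": force on the tool from outside, world axes, zero at the start; "wrist_torque": the same for the moment, N m; "opening": opening from 0.0 (shut) to 1.0 (fully open); "finger_force": force on a finger pad.
Only numpy, scipy, OpenCV 4.12 (cv2) and the standard library are available. Lean on these libraries where they do the work, as an engineer would, in place of code of your own. Each camera call takes 0.05 s, during which the arm holds its last target. There are 200 camera calls.

## Working session

There is one attempt and no reset: what is moved stays moved. The work goes in short steps, Python scripts to look and compute and a shell command to move; the robot and the scene stay as the last step left them, time stands still between calls to the robot, and variables do not carry over. Pictures are saved under pics/ and viewed, at most 14 in all, crops included, and the job is handed in when it is done.

```bash
mkdir -p pics; python3 - <<'E'
from bench import *
import cv2
print(observe())
for n in("scene","top"):
    cv2.imwrite(f"pics/{n}0.png",read_camera(n)); print(n,camera_model(n))
print(camera_model("wrist"))
E
```

```text
{'t': 0.0, 'qpos': array([-1.28198887e+00,  2.87191838e-01,  1.57819044e+00, -3.38276342e-06,
        1.27862390e+00, -1.50000069e-01]), 'qvel': array([ 0.00019039, -0.00229147, -0.00161731, -0.00052661, -0.00138323,
       -0.00079512]), 'tau': array([-2.10605838e-03, -4.05982983e+01, -2.92625624e+01, -2.46744294e-04,
        5.77288694e-03,  9.48431307e-07]), 'position': array([ 0.28663125, -0.61044683,  0.25492239]), 'ee_rot': array([-3.13920574e+00, -3.57472213e-04,  4.38808074e-01]), 'force': array([-0.22828599,  0.15028533, -0.25056962]), 'wrist_torque': array([ 0.07075419, -0.00558208, -0.04123787]), 'finger_force': 0.0, 'opening': 1.0021148092987475}
scene {'fx': 456.8913861568698, 'fy': 456.8913861568698, 'cx': 273.94281204926267, 'cy': 205.93653851838835, 'k1': -0.07644038818076862, 'T': array([[ 0.80508327, -0.42221589,  0.41662294,  1.15395701],
       [ 0.59311606,  0.56429542, -0.57426825, -0.68446119],
       [ 0.00736676,  0.70943951,  0.70472783,  0.97694462],
       [ 0.        ,  0.        ,  0.        ,  1.        ]])}
top {'fx': 448.5272754965444, 'fy': 448.5272754965444, 'cx': 274.2245229856951, 'cy': 210.7290038613407, 'k1': -0.09747087876237749, 'T': array([[ 0.01561786,  0.99838806, -0.0545653 ,  0.54703167],
       [-0.99955945,  0.01696711,  0.02435217,  0.04981502],
       [ 0.02523873,  0.05416093,  0.9982132 ,  1.35446647],
       [ 0.        ,  0.        ,  0.        ,  1.        ]])}
{'fx': 317.84633726762826, 'fy': 317.84633726762826, 'cx': 278.30600355834696, 'cy': 213.7610403585798, 'k1': 0.02065705484025692, 'hand_eye': array([[-7.99827084e-04,  9.51244742e-01,  3.08436057e-01,
         7.94390032e-02],
       [ 9.99999537e-01,  5.95848853e-04,  7.55516808e-04,
        -1.88158815e-04],
       [ 5.34900119e-04,  3.08436519e-01, -9.51244778e-01,
        -1.17877631e-01],
       [ 0.00000000e+00,  0.00000000e+00,  0.00000000e+00,
         1.00000000e+00]])}
```

View pics/scene0.png

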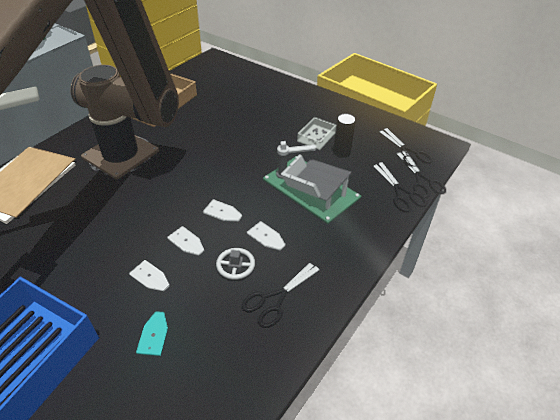

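View pics/top0.png

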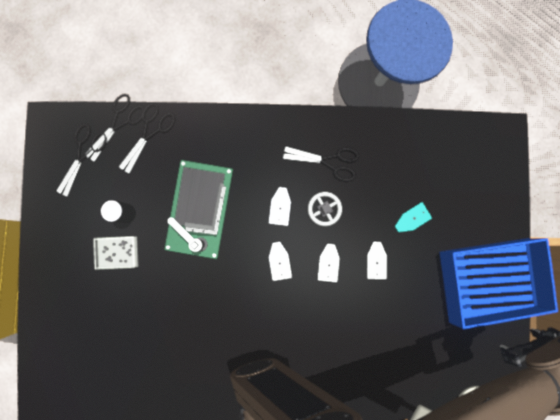

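Top view: four white/steel blanks at (280,207), (280,261), (329,262) and (377,261). The turquoise piece at (413,218) is the look-alike, so I leave it alone. The handwheel is at (325,209) and the nest at (200,208), with its keeper post at (195,245). Scene view: the same parts, with the nest at (315,187). Next I'll measure, with one enlarged crop to confirm.

```bash
cat > h.py <<'E'
import numpy as np, cv2
from scipy.optimize import least_squares
from scipy.spatial.transform import Rotation as R
from bench import *
def Rt(e): return R.from_euler('xyz',e).as_matrix()
def tcpT(s):
    T=np.eye(4);T[:3,:3]=Rt(s['ee_rot']);T[:3,3]=s['position'];return T
def camT(name,s=None):
    m=camera_model(name)
    return m,(m['T'] if name!='wrist' else tcpT(s or observe())@m['hand_eye'])
def proj(m,T,P):
    P=np.atleast_2d(P);q=(P-T[:3,3])@T[:3,:3]
    u=q[:,0]/-q[:,2];v=-q[:,1]/-q[:,2];f=1+m['k1']*(u*u+v*v)
    return np.c_[m['cx']+m['fx']*u*f,m['cy']+m['fy']*v*f]
def ray(m,T,p):
    a=np.atleast_2d(np.asarray(p,float));d=(a-[m['cx'],m['cy']])/[m['fx'],m['fy']];u=d.copy()
    for _ in range(20):u=d/(1+m['k1']*(u*u).sum(1,keepdims=True))
    return T[:3,3],np.c_[u[:,0],-u[:,1],-np.ones(len(u))]@T[:3,:3].T
def atz(m,T,p,z):
    o,d=ray(m,T,p);return o+d*((z-o[2])/d[:,2])[:,None]
def tri(views):  # [(m,T,(u,v)),...]
    A=np.zeros((3,3));b=np.zeros(3)
    for m,T,p in views:
        o,d=ray(m,T,p);d=d[0]/np.linalg.norm(d[0]);M=np.eye(3)-np.outer(d,d);A+=M;b+=M@o
    return np.linalg.solve(A,b)
def rig(m0):
    pass
BL=np.array([[-35,-28],[35,-28],[75,0],[35,28],[-35,28]])/1000.
def go(pos,Rm):
    "shift(mm) and rotvec(deg) from the current pose, tool axes"
    s=observe();T=tcpT(s)
    d=T[:3,:3].T@(np.asarray(pos)-T[:3,3])*1000;r=R.from_matrix(T[:3,:3].T@Rm).as_rotvec(degrees=True)
    print('go',d.round(1),r.round(2))
E
python3 - <<'E'
from h import *
ims={n:cv2.imread(f'pics/{n}0.png') for n in('top','scene')}
V={}
for n,im in ims.items():
    m,T=camT(n);hsv=cv2.cvtColor(im,cv2.COLOR_BGR2HSV)
    k=((hsv[...,2]>140)&(hsv[...,1]<60)).astype(np.uint8)
    c,_=cv2.findContours(k,cv2.RETR_EXTERNAL,cv2.CHAIN_APPROX_NONE)
    for q in c:
        a=cv2.contourArea(q)
        if 300<a<1500:
            M=cv2.moments(q);p=(M['m10']/M['m00'],M['m01']/M['m00']);w=atz(m,T,p,.008)[0]
            if abs(w[1])<.6 and .2<w[0]<.9: 
                print(n,a,np.round(p,1),w.round(3)); V.setdefault(n,[]).append((p,w))
t=ims['top'];a=cv2.resize(t[140:290,150:450],(800,400),interpolation=3)
s=ims['scene'];b=cv2.resize(s[105:225,255:375],(400,400),interpolation=3)
cv2.imwrite('pics/c1.png',np.vstack([cv2.resize(t[150:290,155:435],(600,300),interpolation=3),np.hstack([cv2.resize(s[110:225,255:370],(300,300),interpolation=3),cv2.resize(t[155:265,160:240],(218,300),interpolation=3),np.zeros((300,82,3),np.uint8)])]))
E
```

```text
top 641.0 [328.7 263.9] [ 0.463 -0.149  0.008]
top 622.5 [376.5 261.7] [ 0.471 -0.295  0.008]
top 643.0 [279.2 262.1] [ 0.467 -0.     0.008]
top 1298.0 [115.  252.3] [0.488 0.494 0.008]
top 334.0 [110.9 210.5] [0.613 0.51  0.008]
top 876.5 [324.5 208.5] [ 0.63  -0.135  0.008]
top 638.0 [280.  207.3] [ 0.631 -0.     0.008]
top 854.0 [198.9 225.4] [0.573 0.242 0.008]
top 329.0 [300.3 155.2] [ 0.791 -0.06   0.008]
top 323.5 [132.5 155.6] [0.781 0.45  0.008]
scene 653.0 [149.8 276. ] [ 0.475 -0.299  0.008]
scene 891.0 [235.1 262.8] [ 0.626 -0.131  0.008]
scene 547.0 [186.2 240.6] [ 0.466 -0.153  0.008]
scene 539.5 [266.4 235.7] [ 0.635 -0.004  0.008]
scene 472.5 [222.2 210.9] [ 0.47  -0.004  0.008]
scene 369.5 [297.3 171. ] [0.546 0.281 0.008]
scene 678.5 [311.2 138.1] [0.484 0.46  0.008]
```

View pics/c1.png

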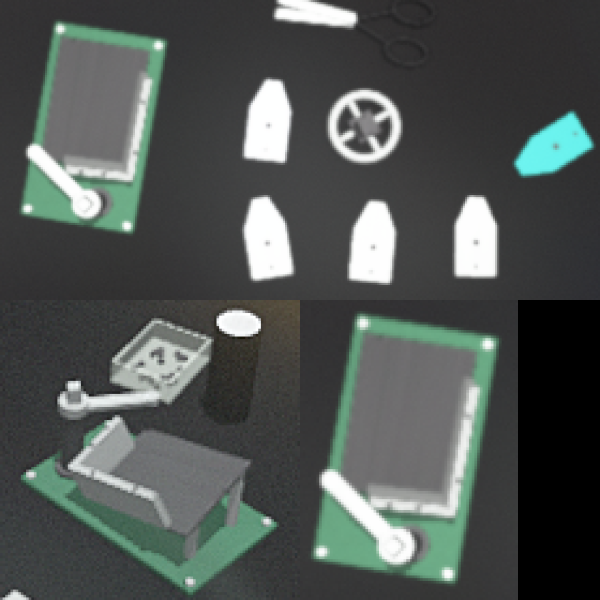

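The crop confirms four white blanks (heels at the bottom, points up, towards +x), one turquoise look-alike and the wheel with a square boss. In the nest, the short fence is at the lower edge, the long fence on the right, and the keeper swings out to the upper left. Next is a wrist view of the nest.

```bash
python3 - <<'E'
from h import *
go([0.62,0.25,0.34],Rt([np.pi,0,-0.15]))
E
```

```text
go [ 667.4 -637.5  -83.4] [-1.300e-01  2.000e-02  3.374e+01]
```

```bash
python3 -m inch '[334,-319,-84,0,0,0,1, 334,-319,-84,0,0,0,1, 334,-319,-84,0,0,0,1, 334,-319,-84,0,0,0,1, 334,-319,-84,0,0,0,1, 334,-319,-84,0,0,0,1, 334,-319,-84,0,0,0,1, 334,-319,-84,0,0,0,1, 334,-319,-84,0,0,0,1, 334,-319,-84,0,0,0,1]'; python3 -m inch '[334,-319,0,0,0,34,1, 334,-319,0,0,0,34,1, 334,-319,0,0,0,34,1, 334,-319,0,0,0,34,1, 334,-319,0,0,0,34,1, 334,-319,0,0,0,34,1, 334,-319,0,0,0,34,1, 334,-319,0,0,0,34,1, 334,-319,0,0,0,34,1, 334,-319,0,0,0,34,1]'
python3 - <<'E'
from h import *
s=observe();cv2.imwrite('pics/w1.png',read_camera('wrist'));np.save('w1.npy',tcpT(s));print(s['position'],s['ee_rot'])
E
```

```text
t: 1.1
position: [0.4545, -0.1769, 0.3412]
ee_rot: [3.141, -0.002, 0.442]
force: [0.3, -0.5, 0.3]
opening: 0.997
finger_force: 0.0
t: 2.1
position: [0.6206, 0.2532, 0.3393]
ee_rot: [3.142, 0.001, -0.153]
force: [0.8, -0.8, 0.5]
opening: 0.995
finger_force: 0.0
[0.62057301 0.25322954 0.33929091] [ 3.14151216e+00  1.23936200e-03 -1.52973343e-01]
```

View pics/w1.png

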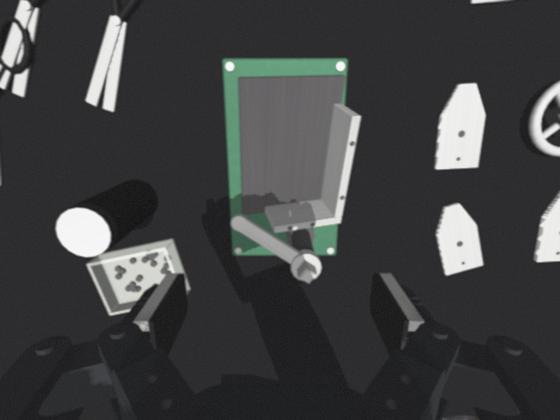

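```bash
python3 -m inch '[40,20,60,0,0,0,1, 60,30,80,0,0,0,1, 60,30,80,0,0,0,1, 60,30,80,0,0,0,1, 60,30,80,0,0,0,1]'
python3 - <<'E'
from h import *
s=observe();w2=read_camera('wrist');cv2.imwrite('pics/w2.png',w2);np.save('w2.npy',tcpT(s))
w1=cv2.imread('pics/w1.png')
m=camera_model('wrist')
M1=np.load('w1.npy')@m['hand_eye'];M2=np.load('w2.npy')@m['hand_eye']
sh=lambda T:proj(m,T,[[.62,.22,.05],[.53,.24,.12]])
print(sh(M1),sh(M2))
cv2.imwrite('pics/c2.png',cv2.resize(w2[60:360,120:520],(800,600),interpolation=3))
E
```

```text
t: 2.65
position: [0.6752, 0.2119, 0.2619]
ee_rot: [-3.141, -0.002, -0.155]
force: [0.6, -0.4, 0.2]
opening: 1.002
finger_force: 0.0
[[304.23215253 171.18555388]
 [301.77728461 260.10579766]] [[279.4403071  237.95482764]
 [273.63992904 350.73916835]]
```

View pics/c2.png

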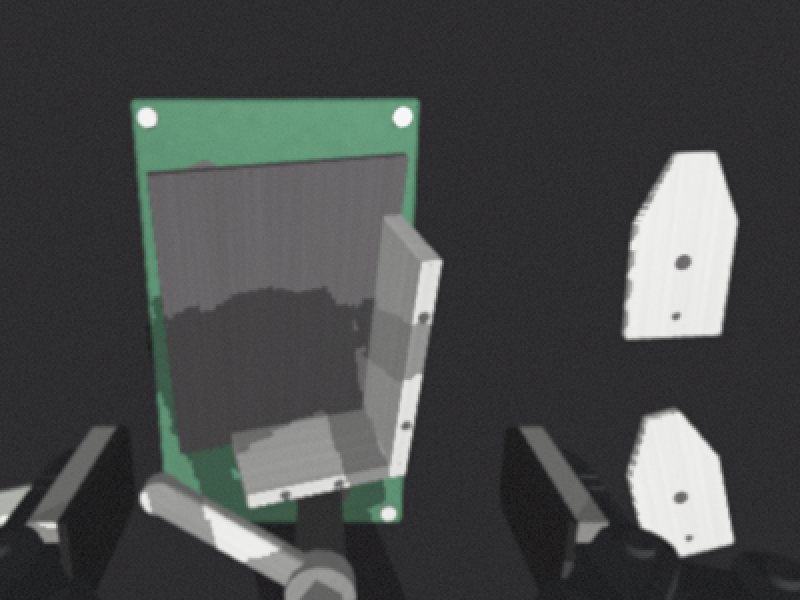

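```bash
cat > fit.py <<'E'
from h import *
m=camera_model('wrist');M2=np.load('w2.npy')@m['hand_eye'];M1=np.load('w1.npy')@m['hand_eye']
P=np.array([[160,110,0],[130,0,0],[130,0,46],[130,-10,46],[0,0,46],[0,80,0],[0,80,46],[0,0,0]])/1e3
u=np.array([[148,173],[385,213],[421,261],[442,261],[389,470],[232,432],[247,493],[362,410]])/2+[120,60]
def mod(q): return R.from_euler('xyz',q[3:]).apply(P)+q[:3]
def res(q):
    z=R.from_euler('xyz',q[3:]).as_matrix()[2,2]
    return np.r_[(proj(m,M2,mod(q))-u).ravel(),(q[2]-.03)/.002,(np.arccos(z)-np.radians(24))/.01]
f=least_squares(res,[.56,.2,.03,-.25,-.25,-.1],loss='soft_l1');q=f.x
print('plate',q.round(4),'\n',res(q)[:-2].reshape(-1,2).round(1).tolist(),res(q)[-2:])
Rp=R.from_euler('xyz',q[3:]).as_matrix();print(Rp.round(3)); np.save('plate.npy',np.r_[q])
T=np.eye(4);T[:3,:3]=Rp;T[:3,3]=q[:3]
print('corners160,0 & 160,-10 & 0,110, -10,110',((proj(m,M2,(T@np.array([[.16,0,0,1],[.16,-.01,0,1],[0,.11,0,1],[-.01,.11,0,1]]).T).T[:,:3])-[120,60])*2).round())
b=atz(m,M2,np.array([[133,100],[419,99],[401,521]])/2+[120,60],.012)
print('board',b.round(4),'yaw',np.arctan2(*(b[1]-b[2])[1::-1]),np.arctan2(*(b[0]-b[1])[1::-1])-np.pi/2)
for z in(.118,.14): print('shoulder',z,atz(m,M2,[120+320/2,60+585/2],z),atz(m,M1,[306,265],z))
E
python3 fit.py
```

```text
plate [ 0.5737  0.2006  0.0305  0.2926 -0.2893 -0.2006] 
 [[0.0, 0.2], [-0.5, 1.3], [0.4, 0.5], [0.4, -0.7], [0.3, -2.1], [-0.4, -0.3], [-0.4, 0.6], [-0.0, -0.5]] [ 0.25173156 -1.0378326 ]
[[ 0.939  0.11  -0.325]
 [-0.191  0.955 -0.228]
 [ 0.285  0.276  0.918]]
corners160,0 & 160,-10 & 0,110, -10,110 [[391. 157.]
 [411. 156.]
 [178. 441.]
 [180. 453.]]
board [[0.7699 0.2998 0.012 ]
 [0.7462 0.1447 0.012 ]
 [0.4766 0.1857 0.012 ]] yaw -0.15091144945336538 -0.1512622013859719
shoulder 0.118 [[0.52518736 0.2343428  0.118     ]] [[0.52189879 0.23589048 0.118     ]]
shoulder 0.14 [[0.54435708 0.2314613  0.14      ]] [[0.53339661 0.23626067 0.14      ]]
```

```bash
python3 - <<'E'
from h import *
m=camera_model('wrist');H=m['hand_eye']
for z in(.006,.012,.018,.025):print(z,((proj(m,H,[[x,y,z] for x in(-.011,.011) for y in(.0425,.057)])-[120,60])*2).round().tolist())
# blanks
def an(n,m,T,im,lo=300,hi=9000):
    hsv=cv2.cvtColor(im,cv2.COLOR_BGR2HSV);k=((hsv[...,2]>130)&(hsv[...,1]<60)).astype(np.uint8)
    for q in cv2.findContours(k,0,cv2.CHAIN_APPROX_NONE)[0]:
        if lo<cv2.contourArea(q)<hi:
            w=atz(m,T,q[:,0].astype(float),.007)[:,:2];c=(w*1e4).astype(np.float32);M=cv2.moments(c)
            A=M['m00']/1e8
            if not 3e-3<A<8e-3:continue
            cx,cy=M['m10']/M['m00']/1e4,M['m01']/M['m00']/1e4
            if abs(cx)>1 or cy>.1:continue
            print(n,round(A*1e6),round(cx,4),round(cy,4),'yaw',round(.5*np.arctan2(2*M['mu11'],M['mu20']-M['mu02']),3))
for n in('top','scene'):
    an(n,*camT(n),cv2.imread(f'pics/{n}0.png'))
for n in('w1','w2'):
    an(n,m,np.load(n+'.npy')@H,cv2.imread(f'pics/{n}.png'))
E
```

```text
0.006 [[505.0, 516.0], [569.0, 516.0], [514.0, 430.0], [581.0, 430.0]]
0.012 [[498.0, 500.0], [559.0, 500.0], [506.0, 417.0], [571.0, 417.0]]
0.018 [[491.0, 486.0], [550.0, 486.0], [499.0, 405.0], [561.0, 405.0]]
0.025 [[484.0, 470.0], [541.0, 470.0], [491.0, 392.0], [550.0, 392.0]]
top 5980 0.4634 -0.1495 yaw -0.082
top 5833 0.4714 -0.2954 yaw 0.021
top 5861 0.467 -0.0002 yaw 0.181
top 5867 0.6313 -0.0001 yaw -0.1
top 3168 0.7913 -0.0601 yaw 1.405
scene 5616 0.4734 -0.2984 yaw -0.014
scene 5757 0.4644 -0.1522 yaw -0.101
scene 5846 0.6326 -0.0024 yaw -0.119
scene 6016 0.4685 -0.0029 yaw 0.158
w1 5847 0.4682 0.0002 yaw 0.187
w1 5829 0.633 0.0006 yaw -0.095
w2 5393 0.4714 -0.0019 yaw 0.3
w2 5822 0.6327 -0.0003 yaw -0.093
```

```bash
cat >> h.py <<'E'
c=np.cos(np.radians(24));s24=np.sin(np.radians(24))/2**.5
RP=R.from_euler('z',-.151).as_matrix()@np.array([[1-(1-c)/2,-(1-c)/2,-s24],[-(1-c)/2,1-(1-c)/2,-s24],[s24,s24,c]])
PP=np.array([.5737,.2006,.030])
RT=RP@np.diag([1,-1,-1])
def place(x,y,z): return PP+RP@(np.array([x+11,y,z+20.5])/1000)
def pick(x,y,yaw,z): go([x,y,z],Rt([np.pi,0,yaw]))
E
python3 - <<'E'
from h import *
pick(.632,0,-.097,.09)
E
```

```text
go [-10.9 216.5 172.6] [-0.08 -0.19 -3.27]
```

```bash
python3 -m inch '[-10.9,216.5,172.6,0,-0.2,-3.3,1, -10.9,216.5,172.6,0,-0.2,-3.3,1, -10.9,216.5,172.6,0,-0.2,-3.3,1, -10.9,216.5,172.6,0,-0.2,-3.3,1, -10.9,216.5,172.6,0,-0.2,-3.3,1, -10.9,216.5,172.6,0,-0.2,-3.3,1, -10.9,216.5,172.6,0,-0.2,-3.3,1, -10.9,216.5,172.6,0,-0.2,-3.3,1]'
python3 - <<'E'
from h import *
pick(.632,0,-.097,.0205)
s=observe();im=read_camera('wrist');cv2.imwrite('pics/w3.png',im)
E
```

```text
t: 3.5
position: [0.6321, -0.0005, 0.0899]
ee_rot: [-3.141, 0.0, -0.097]
force: [0.3, 0.8, 0.5]
opening: 0.997
finger_force: 0.0
go [-0.1 -0.5 69.4] [-0.02  0.01 -0.02]
```

View pics/w3.png

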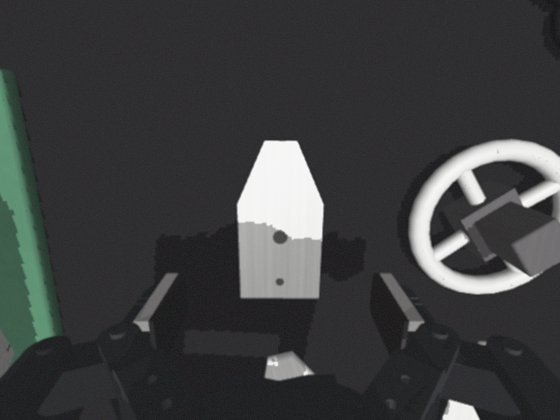

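The blank (pixels 238–322 by 140–298) sits centred between the fingers. Descending to grip it.

```bash
python3 -m inch '[0,0,25,0,0,0,1, 0,0,50,0,0,0,1, 0,0,65,0,0,0,1, 0,0,69.4,0,0,0,1, 0,0,69.4,0,0,0,1, 0,0,69.4,0,0,0,0.5, 0,0,69.4,0,0,0,0.3, 0,0,69.4,0,0,0,0.3, 0,0,69.4,0,0,0,0.3, 0,0,69.4,0,0,0,0.3]'; python3 -m inch '[0,0,0,0,0,0,0.3, 0,0,0,0,0,0,0.3, 0,0,-5,0,0,0,0.3, 0,0,-20,0,0,0,0.3, 0,0,-50,0,0,0,0.3, 0,0,-80,0,0,0,0.3, 0,0,-80,0,0,0,0.3]'
python3 - <<'E'
from h import *
go(place(44,56,90),RT);go(place(44,56,2),RT)
T=tcpT(observe());print(place(44,56,90),place(44,56,2))
E
```

```text
t: 4.55
position: [0.6329, -0.001, 0.0214]
ee_rot: [3.142, -0.001, -0.097]
force: [-0.5, 0.1, 6.1]
opening: 0.635
finger_force: 66.9
t: 5.25
position: [0.6344, -0.0013, 0.1041]
ee_rot: [3.141, -0.007, -0.097]
force: [0.6, -0.7, -3.3]
opening: 0.632
finger_force: 64.4
go [ -60.1 -213.4  -59.3] [16.53 17.02  3.11]
go [ -34.1 -237.4   21.3] [16.53 17.02  3.11]
[0.59483315 0.21702924 0.16287107] [0.62366172 0.23824339 0.08247907]
```

```bash
python3 -m inch '[0,0,-50,0,0,0,0.3, 0,-20,-100,4,4,0.8,0.3, -15,-60,-105,8,8,1.5,0.3, -35,-110,-105,12,12,2.3,0.3, -55,-160,-105,16.5,17,3.1,0.3, -75,-200,-105,16.5,17,3.1,0.3, -75,-200,-105,16.5,17,3.1,0.3, -75,-200,-105,16.5,17,3.1,0.3]'
python3 - <<'E'
from h import *
go(place(44,56,2),RT);print(observe()['opening'])
E
```

```text
t: 6.05
position: [0.5744, 0.2066, 0.2018]
ee_rot: [-2.839, -0.278, -0.192]
force: [0.1, -0.3, -4.0]
opening: 0.624
finger_force: 66.0
go [  7.9  -1.  132.7] [ 0.08  0.81 -0.02]
0.6235916826675437
```

```bash
python3 -m inch '[4,0,40,0,0.8,0,0.3, 8,-1,80,0,0.8,0,0.3, 8,-1,110,0,0.8,0,0.3, 8,-1,125,0,0.8,0,0.3, 8,-1,125,0,0.8,0,0.3, 8,-1,125,0,0.8,0,0.3]'
python3 - <<'E'
from h import *
go(place(44,56,1),RT);s=observe();print(s['opening'],s['force'])
T=tcpT(s);print((RP.T@(T[:3,3]-PP)*1000).round(1))
cv2.imwrite('pics/w4.png',read_camera('wrist'))
a=read_camera('scene');t=read_camera('top')
cv2.imwrite('pics/c4.png',np.hstack([cv2.resize(a[90:240,250:400],(450,450),interpolation=3),cv2.resize(cv2.imread('pics/w4.png'),(600,450))[:,130:480]]))
E
```

```text
t: 6.65
position: [0.6239, 0.234, 0.0909]
ee_rot: [-2.837, -0.293, -0.201]
force: [0.7, 0.2, -3.3]
opening: 0.631
finger_force: 66.0
go [-3.5 -1.6  9.7] [ 0.11 -0.17 -0.25]
0.631158089736375 [ 0.6946426   0.23242148 -3.30353864]
[58.5 54.4 31.2]
```

View pics/c4.png

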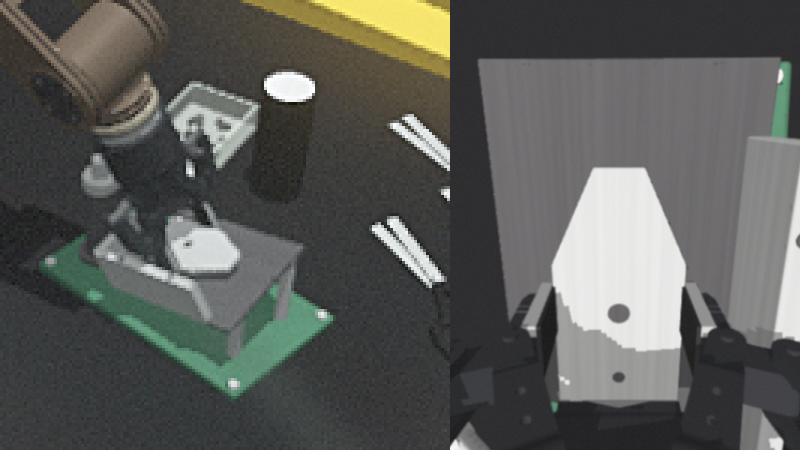

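The blank hangs parallel to the plate and clear of both fences. I'll lower it the last 9 mm, release, and retract along the normal.

```bash
python3 -m inch '[-2,-1,4,0,0,0,0.3, -3.5,-1.5,8.5,0,0,0,0.3, -3.5,-1.5,8.5,0,0,0,0.3, -3.5,-1.5,8.5,0,0,0,0.3]'; python3 -m inch '[0,0,0,0,0,0,0.76, 0,0,0,0,0,0,0.76, 0,0,0,0,0,0,0.76, 0,0,-10,0,0,0,0.76, 0,0,-25,0,0,0,0.76, 0,0,-50,0,0,0,0.8, 0,0,-90,0,0,0,0.8, 0,0,-120,0,0,0,1, 0,0,-120,0,0,0,1, 0,0,-120,0,0,0,1]'
python3 - <<'E'
from h import *
s=observe();w=read_camera('wrist');a=read_camera('scene')
cv2.imwrite('pics/c5.png',np.hstack([cv2.resize(a[90:240,250:400],(450,450),interpolation=3),cv2.resize(w,(600,450))[:,130:480]]))
cv2.imwrite('pics/w5.png',w);np.save('w5.npy',tcpT(s))
pick(.468,-.001,.175,.09);pick(.468,-.001,.175,.22)
E
```

```text
t: 7.2
position: [0.6229, 0.2395, 0.0829]
ee_rot: [-2.836, -0.294, -0.2]
force: [0.9, -0.4, -3.4]
opening: 0.628
finger_force: 66.0
t: 8.2
position: [0.584, 0.2106, 0.1947]
ee_rot: [-2.835, -0.297, -0.201]
force: [-0.7, -0.4, 0.1]
opening: 0.997
finger_force: 0.0
go [-97.1 242.8   4.5] [-14.   -19.67 -18.61]
go [ -59.5  205.4 -114.3] [-14.   -19.67 -18.61]
```

View pics/c5.png

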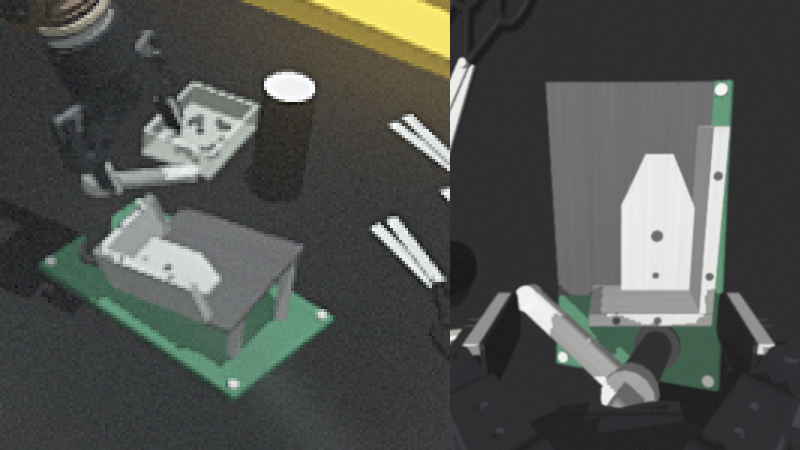

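Blank 1 is seated snugly in the corner. On to the next blank.

```bash
cat >> h.py <<'E'
def find():
    m,T=camT('top');hsv=cv2.cvtColor(read_camera('top'),cv2.COLOR_BGR2HSV);k=((hsv[...,2]>130)&(hsv[...,1]<60)).astype(np.uint8)
    for q in cv2.findContours(k,0,cv2.CHAIN_APPROX_NONE)[0]:
        w=(atz(m,T,q[:,0].astype(float),.007)[:,:2]*1e4).astype(np.float32);M=cv2.moments(w);A=M['m00']/100
        if 4500<A<9000:
            x,y=M['m10']/M['m00']/1e4,M['m01']/M['m00']/1e4
            if .4<x<.8 and y<.1: print('F',round(A),round(x+.001,4),round(y-.001,4),'yaw',round(.5*np.arctan2(2*M['mu11'],M['mu20']-M['mu02']),3))
E
python3 -m inch '[-10,50,-40,-4,-5,-5,1, -25,100,-80,-8,-10,-10,1, -45,150,-114,-12,-15,-15,1, -59,205,-114,-14,-19.7,-18.6,1, -59,205,-114,-14,-19.7,-18.6,1, -80,225,-50,-14,-19.7,-18.6,1, -97,243,4,-14,-19.7,-18.6,1, -97,243,4,-14,-19.7,-18.6,1, -97,243,4,-14,-19.7,-18.6,1]'
python3 - <<'E'
from h import *
find();pick(.468,-.001,.175,.0222)
s=observe();cv2.imwrite('pics/w6.png',read_camera('wrist'))
im=cv2.imread('pics/w6.png');g=cv2.cvtColor(im,6)[:290,200:360]
q=max(cv2.findContours((g>110).astype(np.uint8),0,2)[0],key=cv2.contourArea);print(cv2.boundingRect(q),cv2.minAreaRect(q))
E
```

```text
t: 9.2
position: [0.4637, -0.0004, 0.0849]
ee_rot: [-3.136, 0.012, 0.174]
force: [-0.9, -0.2, -0.1]
opening: 1.001
finger_force: 0.0
F 5943 0.4645 -0.1506 yaw -0.083
F 5833 0.4724 -0.2964 yaw 0.021
F 8139 0.6312 -0.1362 yaw 1.258
go [ 2.1  0.7 65.8] [-0.18  0.36 -0.01]
(37, 138, 89, 152) ((81.0, 213.5), (151.0, 88.0), 90.0)
```

```bash
python3 -m inch '[2,1,30,0,0.3,0,1, 2,1,55,0,0.3,0,1, 2,1,63,0,0.3,0,1, 2,1,63,0,0.3,0,1, 2,1,63,0,0.3,0,1, 2,1,63,0,0.3,0,0.3, 2,1,63,0,0.3,0,0.3, 2,1,63,0,0.3,0,0.3, 2,1,63,0,0.3,0,0.3, 2,1,63,0,0.3,0,0.3]'; python3 -m inch '[0,0,0,0,0,0,0.3, 0,0,-5,0,0,0,0.3, 0,0,-30,0,0,0,0.3, 0,0,-80,0,0,0,0.3, 0,0,-130,0,0,0,0.3, 0,0,-175,0,0,0,0.3, 0,0,-175,0,0,0,0.3, 0,0,-175,0,0,0,0.3]'
python3 - <<'E'
from h import *
go(place(44,51,150),RT);go(place(44,51,18),RT)
E
```

```text
t: 10.3
position: [0.4753, -0.0025, 0.0328]
ee_rot: [3.139, -0.015, 0.174]
force: [-2.2, 2.1, 18.3]
opening: 0.301
finger_force: 9.2
t: 11.1
position: [0.4701, -0.0023, 0.2045]
ee_rot: [3.14, -0.009, 0.175]
force: [-0.4, 0.2, -1.0]
opening: 0.301
finger_force: 0.0
go [ 137.9 -178.8  -10.8] [14.04 19.06 18.47]
go [ 184.9 -202.8  110.2] [14.04 19.06 18.47]
```

The close missed: I worked the descent out before the arm had settled, so the tips were too high. I'll look again and retry.

```bash
python3 -m inch '[0,0,100,0,0,0,1, 0,0,115,0,0,0,1, 0,0,115,0,0,0,1, 0,0,115,0,0,0,1, 0,0,115,0,0,0,1, 0,0,115,0,0,0,1]'
python3 - <<'E'
from h import *
find();pick(.468,-.001,.175,.0215)
s=observe();cv2.imwrite('pics/w6.png',read_camera('wrist'));m,T=camT('wrist',s)
im=cv2.imread('pics/w6.png');g=cv2.cvtColor(im,6)[:290,200:360]
q=max(cv2.findContours((g>110).astype(np.uint8),0,1)[0],key=cv2.contourArea);print(cv2.boundingRect(q))
w=(atz(m,T,q[:,0]+[200.,0],.008)[:,:2]*1e4).astype(np.float32);M=cv2.moments(w);print(M['m00']/100,M['m10']/M['m00']/1e4,M['m01']/M['m00']/1e4,.5*np.arctan2(2*M['mu11'],M['mu20']-M['mu02']))
cv2.imwrite('pics/c6.png',im)
E
```

```text
t: 11.7
position: [0.4712, -0.0022, 0.0891]
ee_rot: [3.141, -0.008, 0.175]
force: [-0.1, -0.9, 0.8]
opening: 0.999
finger_force: 0.0
F 5833 0.4724 -0.2964 yaw 0.021
go [-3.8 -1.9 67.9] [ 0.07 -0.5  -0.  ]
(34, 148, 87, 142)
4777.917812059342 0.47462415727785445 -0.00044618723365304165 0.18015049197386646
```

View pics/c6.png

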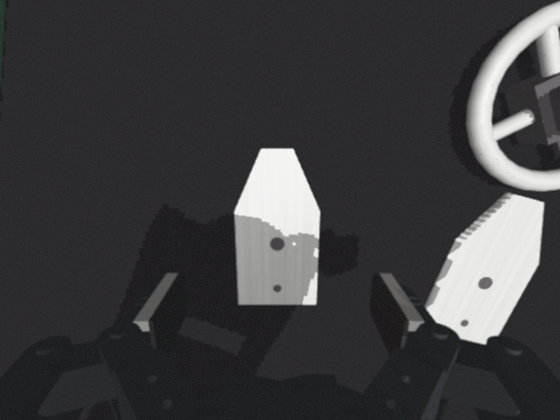

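The target blank is still at (277,235) between the fingers. The neighbouring blank has been knocked and now lies at (487,270) near the right finger, so I'll check the clearance.

```bash
python3 - <<'E'
from h import *
s=observe();m,T=camT('wrist',s)
p=[[428,303],[458,238],[512,195],[544,202],[540,265],[490,344],[234,213],[319,213],[238,305],[316,305],[262,149],[293,149]]
w=atz(m,T,p,.008);t=(w-s['position'])@tcpT(s)[:3,:3]
print(np.c_[w[:,:2],t[:,:2]*1000].round(3))
E
```

```text
[[ 4.39000e-01 -1.17000e-01 -5.27680e+01  1.07200e+02]
 [ 4.91000e-01 -1.21000e-01 -2.56000e+00  1.20304e+02]
 [ 5.25000e-01 -1.45000e-01  2.70990e+01  1.49481e+02]
 [ 5.24000e-01 -1.66000e-01  2.23990e+01  1.70661e+02]
 [ 4.81000e-01 -1.82000e-01 -2.23720e+01  1.78946e+02]
 [ 4.13000e-01 -1.73000e-01 -8.75870e+01  1.57738e+02]
 [ 4.82000e-01  3.00000e-02  1.52040e+01 -2.96440e+01]
 [ 4.92000e-01 -2.60000e-02  1.51430e+01  2.63930e+01]
 [ 4.13000e-01  1.70000e-02 -5.45460e+01 -2.96680e+01]
 [ 4.23000e-01 -3.80000e-02 -5.46270e+01  2.67960e+01]
 [ 5.26000e-01  1.80000e-02  5.67260e+01 -1.05110e+01]
 [ 5.30000e-01 -1.00000e-03  5.67090e+01  8.70100e+00]]
```

```bash
python3 -m inch '[-8.5,-1.5,30,0,-0.5,0,1, -8.5,-1.5,55,0,-0.5,0,1, -8.5,-1.5,65,0,-0.5,0,1, -8.5,-1.5,68,0,-0.5,0,1, -8.5,-1.5,68,0,-0.5,0,1, -8.5,-1.5,68,0,-0.5,0,1]'; python3 -m inch '[0,0,0,0,0,0,0.5, 0,0,0,0,0,0,0.3, 0,0,0,0,0,0,0.3, 0,0,0,0,0,0,0.3, 0,0,0,0,0,0,0.3, 0,0,0,0,0,0,0.3]'
```

```text
t: 12.4
position: [0.4634, -0.0022, 0.0213]
ee_rot: [3.141, 0.0, 0.175]
force: [0.4, -0.5, -0.2]
opening: 0.996
finger_force: 0.0
t: 13.0
position: [0.4631, -0.0021, 0.0214]
ee_rot: [3.141, 0.001, 0.175]
force: [-0.5, -0.7, 5.8]
opening: 0.63
finger_force: 68.2
```

```bash
python3 -m inch '[0,0,-5,0,0,0,0.3, 0,0,-30,0,0,0,0.3, 0,0,-80,0,0,0,0.3, 0,0,-130,0,0,0,0.3, 0,0,-175,0,0,0,0.3, 0,0,-175,0,0,0,0.3, 0,0,-175,0,0,0,0.3, 0,0,-175,0,0,0,0.3, 0,0,-175,0,0,0,0.3]'
python3 - <<'E'
from h import *
print(observe()['opening']);go(place(44,51,140),RT);go(place(44,51,18),RT)
E
```

```text
t: 13.9
position: [0.4608, -0.0015, 0.1921]
ee_rot: [-3.139, 0.008, 0.175]
force: [-0.0, 0.3, -2.8]
opening: 0.632
finger_force: 64.8
0.6317597468089805
go [ 150.3 -178.3  -15.8] [14.01 20.05 18.32]
go [ 195.7 -200.1   95.3] [14.01 20.05 18.32]
```

```bash
python3 -m inch '[30,-35,-30,3,4,4,0.3, 60,-70,-40,6,8,8,0.3, 90,-105,-40,9,12,12,0.3, 120,-140,-30,12,16,16,0.3, 150,-178,-16,14,20,18.3,0.3, 150,-178,-16,14,20,18.3,0.3, 150,-178,-16,14,20,18.3,0.3, 150,-178,-16,14,20,18.3,0.3, 150,-178,-16,14,20,18.3,0.3]'
python3 - <<'E'
from h import *
print(observe()['opening']);go(place(44,51,18),RT);go(place(44,51,9.5),RT)
E
```

```text
t: 14.8
position: [0.5795, 0.1985, 0.2108]
ee_rot: [-2.838, -0.297, -0.197]
force: [-0.6, 0.9, -3.2]
opening: 0.632
finger_force: 65.6
0.6323384704653563
go [ -3.5  -0.6 125.2] [ 0.06 -0.29  0.07]
go [ -3.5  -0.6 133.7] [ 0.06 -0.29  0.07]
```

```bash
python3 -m inch '[-1,0,40,0,-0.3,0,0.3, -3.5,-0.6,80,0,-0.3,0,0.3, -3.5,-0.6,110,0,-0.3,0,0.3, -3.5,-0.6,123,0,-0.3,0,0.3, -3.5,-0.6,123,0,-0.3,0,0.3, -3.5,-0.6,123,0,-0.3,0,0.3]'
python3 - <<'E'
from h import *
go(place(44,51,9.5),RT);s=observe();print(s['opening'],s['force'])
E
```

```text
t: 15.4
position: [0.6179, 0.2298, 0.0991]
ee_rot: [-2.837, -0.294, -0.195]
force: [0.2, 0.2, -2.5]
opening: 0.641
finger_force: 42.3
go [-1.   1.2 11.6] [-0.01 -0.09  0.11]
0.6409451109559489 [ 0.22145168  0.15547218 -2.49466119]
```

The grip has slackened a little, so I'll hold still and check.

```bash
python3 -m inch '[0,0,0,0,0,0,0.3, 0,0,0,0,0,0,0.3, 0,0,0,0,0,0,0.3, 0,0,0,0,0,0,0.3, 0,0,0,0,0,0,0.3]'
python3 - <<'E'
from h import *
go(place(44,51,9.5),RT)
w=read_camera('wrist');a=read_camera('scene')
cv2.imwrite('pics/c7.png',np.hstack([cv2.resize(a[90:240,250:400],(450,450),interpolation=3),cv2.resize(w,(600,450))[:,130:480]]))
E
```

```text
t: 15.9
position: [0.617, 0.2302, 0.0978]
ee_rot: [-2.837, -0.292, -0.194]
force: [-0.3, 0.2, -3.8]
opening: 0.633
finger_force: 68.1
go [ 0.4  1.1 10.6] [0.01 0.01 0.13]
```

View pics/c7.png

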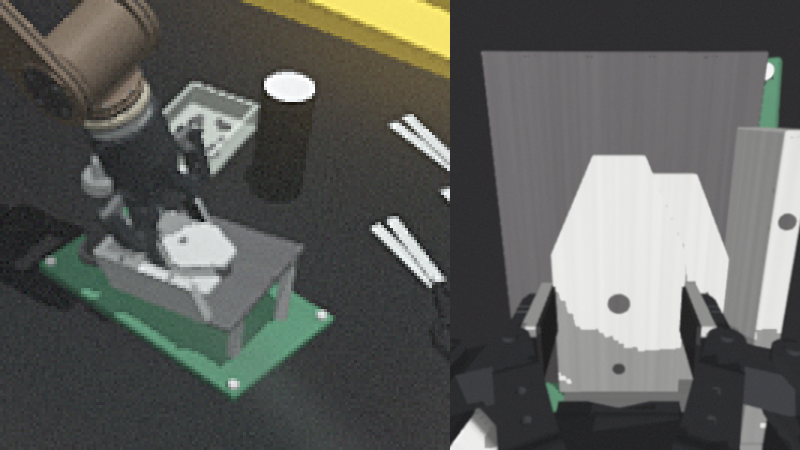

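The blank is still held square, above the first one. Lowering and releasing.

```bash
python3 -m inch '[0,1,5,0,0,0,0.3, 0,1,9.5,0,0,0,0.3, 0,1,9.5,0,0,0,0.3, 0,1,9.5,0,0,0,0.3]'; python3 -m inch '[0,0,0,0,0,0,0.76, 0,0,0,0,0,0,0.76, 0,0,0,0,0,0,0.76, 0,0,-10,0,0,0,0.76, 0,0,-25,0,0,0,0.76, 0,0,-50,0,0,0,0.8, 0,0,-90,0,0,0,0.8, 0,0,-120,0,0,0,1, 0,0,-120,0,0,0,1, 0,0,-120,0,0,0,1]'
python3 - <<'E'
from h import *
s=observe();w=read_camera('wrist');a=read_camera('scene')
cv2.imwrite('pics/c8.png',np.hstack([cv2.resize(a[90:240,250:400],(450,450),interpolation=3),cv2.resize(w,(600,450))[:,130:480]]))
cv2.imwrite('pics/w8.png',w);np.save('w8.npy',tcpT(s))
pick(.464,-.15,-.09,.09);pick(.464,-.15,-.09,.22);find()
E
```

```text
t: 16.4
position: [0.6198, 0.2316, 0.088]
ee_rot: [-2.838, -0.291, -0.194]
force: [-0.1, -0.4, -2.5]
opening: 0.631
finger_force: 68.1
t: 17.4
position: [0.5812, 0.2027, 0.2002]
ee_rot: [-2.836, -0.295, -0.194]
force: [-0.1, -1.6, -0.9]
opening: 0.999
finger_force: 0.0
go [-74.9 378.5 -24.6] [-16.4  -17.39  -3.33]
go [ -37.7  341.2 -143.5] [-16.4  -17.39  -3.33]
F 5833 0.4724 -0.2964 yaw 0.021
```

View pics/c8.png

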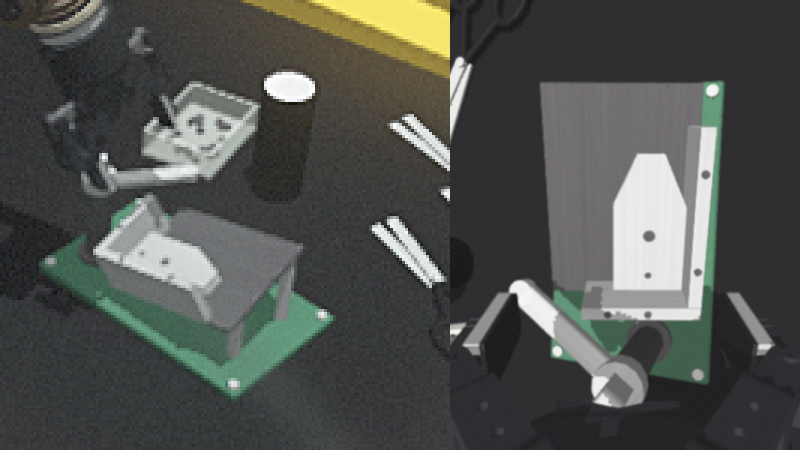

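Two blanks are stacked neatly. The detector now shows only one blank free, so the third and the wheel probably merge in its mask. I'll look from above.

```bash
python3 -m inch '[-5,50,-40,-3,-3,-1,1, -10,100,-80,-6,-6,-1,1, -15,150,-110,-9,-9,-2,1, -20,200,-143,-12,-12,-3,1, -25,250,-143,-16.4,-17.4,-3.3,1, -31,300,-143,-16.4,-17.4,-3.3,1, -37,341,-143,-16.4,-17.4,-3.3,1, -37,341,-143,-16.4,-17.4,-3.3,1, -37,341,-143,-16.4,-17.4,-3.3,1, -37,341,-143,-16.4,-17.4,-3.3,1]'
python3 - <<'E'
from h import *
s=observe();w=read_camera('wrist');t=read_camera('top');print(s['position'],s['ee_rot']);np.save('w9.npy',tcpT(s));cv2.imwrite('pics/w9.png',w)
cv2.imwrite('pics/c9.png',np.hstack([w,cv2.resize(t[170:310,255:395],(240,240),interpolation=3)[:,:].repeat(1,0) if 0 else cv2.copyMakeBorder(cv2.resize(t[170:310,255:395],(240,240),interpolation=3),0,180,0,0,0)]))
E
```

```text
t: 18.55
position: [0.4649, -0.15, 0.2191]
ee_rot: [-3.14, 0.001, -0.092]
force: [-0.0, 0.4, 0.9]
opening: 0.997
finger_force: 0.0
[ 0.46488566 -0.14995918  0.21905802] [-3.13955636e+00  1.43166513e-03 -9.23241734e-02]
```

View pics/c9.png

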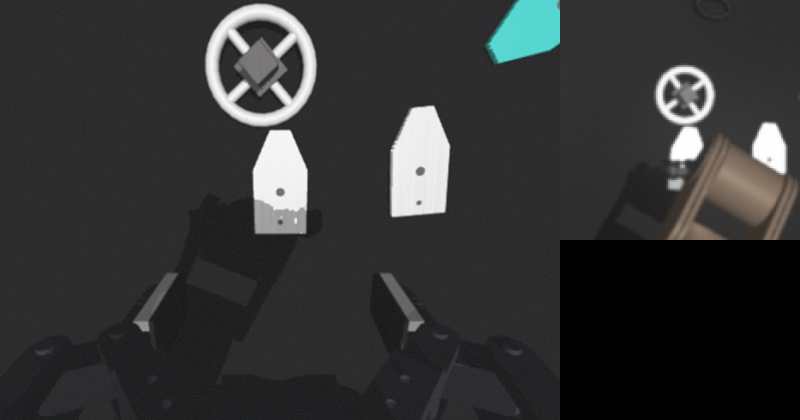

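The wheel was knocked closer and its rim, at (262,124), nearly meets the blank's tip at (280,131). I'll measure the gap, and drag the blank back a little before lifting.

```bash
python3 - <<'E'
from h import *
m=camera_model('wrist');T0=np.load('w9.npy');T=T0@m['hand_eye']
p=[[253,170],[307,170],[255,234],[306,234],[270,130],[291,130],[391,150],[449,150],[391,216],[445,212],[411,108],[433,106]]
w=atz(m,T,p,.008);t=(w-T0[:3,3])@T0[:3,:3]
print(np.c_[w[:,:2],t[:,:2]].round(4))
for z in(.016,.022):print(atz(m,T,[[262,126],[262,66],[206,66],[316,66]],z).round(4))
print('boss',atz(m,T,[260,61],.058))
pick(.4649,-.15,-.0923,.085)
E
```

```text
[[ 0.4875 -0.1246  0.0205 -0.0269]
 [ 0.4823 -0.1806  0.0204  0.0293]
 [ 0.4162 -0.1184 -0.0511 -0.0265]
 [ 0.4109 -0.1748 -0.0511  0.0302]
 [ 0.5259 -0.1463  0.0607 -0.0088]
 [ 0.5239 -0.1673  0.0607  0.0122]
 [ 0.4947 -0.2669  0.0408  0.1141]
 [ 0.4891 -0.3251  0.0405  0.1725]
 [ 0.4235 -0.2681 -0.03    0.1219]
 [ 0.4227 -0.3257 -0.0255  0.1793]
 [ 0.5334 -0.2854  0.0811  0.129 ]
 [ 0.5332 -0.3065  0.0828  0.15  ]]
[[ 0.5308 -0.1392  0.016 ]
 [ 0.5834 -0.145   0.016 ]
 [ 0.5881 -0.0939  0.016 ]
 [ 0.5788 -0.1944  0.016 ]]
[[ 0.531  -0.1396  0.022 ]
 [ 0.5827 -0.1453  0.022 ]
 [ 0.5873 -0.095   0.022 ]
 [ 0.5781 -0.1937  0.022 ]]
boss [[ 0.58199247 -0.14542788  0.058     ]]
go [ -0.6   1.2 135.1] [-0.06 -0.02  0.16]
```

```bash
python3 -m inch '[-4.5,1.5,50,0,0,0,1, -4.5,1.5,100,0,0,0,1, -4.5,1.5,145,0,0,0,1, -4.5,1.5,175,0,0,0,1, -4.5,1.5,190,0,0,0,1, -4.5,1.5,190,0,0,0,1, -4.5,1.5,190,0,0,0,1, -4.5,1.5,190,0,0,0,1]'
python3 - <<'E'
from h import *
pick(.4605,-.151,-.0923,.0213)
E
```

```text
t: 19.45
position: [0.4624, -0.1511, 0.0321]
ee_rot: [3.14, -0.004, -0.089]
force: [0.3, 0.2, 0.7]
opening: 1.002
finger_force: 0.0
go [-1.9  0.1 10.8] [ 0.06 -0.23  0.17]
```

```bash
python3 -m inch '[-1,0,5,0,0,0,1, -1,0,9,0,0,0,1, -1,0,9,0,0,0,1, -1,0,9,0,0,0,1, -1,0,9,0,0,0,1]'
```

```text
t: 19.95
position: [0.46, -0.1509, 0.0216]
ee_rot: [-3.141, -0.001, -0.091]
force: [0.7, -0.6, -0.1]
opening: 0.998
finger_force: 0.0
```

```bash
python3 -m inch '[0,0,0,0,0,0,0.5, 0,0,0,0,0,0,0.3, 0,0,0,0,0,0,0.3, 0,0,0,0,0,0,0.3, 0,0,0,0,0,0,0.3, 0,0,0,0,0,0,0.3]'; python3 -m inch '[-5,0,-1,0,0,0,0.3, -12,0,-1,0,0,0,0.3, -12,0,-1,0,0,0,0.3, -12,0,-30,0,0,0,0.3, -12,0,-80,0,0,0,0.3, -12,0,-130,0,0,0,0.3, -12,0,-175,0,0,0,0.3, -12,0,-175,0,0,0,0.3, -12,0,-175,0,0,0,0.3, -12,0,-175,0,0,0,0.3]'
python3 - <<'E'
from h import *
print(observe()['opening']);go(place(44,51,140),RT);go(place(44,51,26),RT)
E
```

```text
t: 20.55
position: [0.4603, -0.1511, 0.0219]
ee_rot: [3.141, -0.002, -0.091]
force: [-0.2, -0.2, 2.7]
opening: 0.633
finger_force: 63.9
t: 21.55
position: [0.4462, -0.1489, 0.1939]
ee_rot: [-3.139, 0.003, -0.091]
force: [-0.8, -0.3, -2.6]
opening: 0.634
finger_force: 65.0
0.6340519965208544
go [  99.5 -359.6  -12.7] [16.32 17.67  3.36]
go [ 134.6 -390.1   91.4] [16.32 17.67  3.36]
```

```bash
python3 -m inch '[10,-40,-25,2,2,0,0.3, 23,-85,-40,4,4,0.8,0.3, 36,-130,-40,6,6,1.2,0.3, 49,-175,-40,8,9,1.7,0.3, 62,-220,-40,11,12,2,0.3, 75,-265,-35,14,15,3,0.3, 88,-310,-25,16.3,17.7,3.4,0.3, 99,-350,-13,16.3,17.7,3.4,0.3, 99.5,-360,-13,16.3,17.7,3.4,0.3, 99.5,-360,-13,16.3,17.7,3.4,0.3]'; python3 -m inch '[0,0,0,0,0,0,0.3, 0,0,0,0,0,0,0.3]'
python3 - <<'E'
from h import *
print(observe()['opening']);go(place(44,51,27),RT)
E
```

```text
t: 22.55
position: [0.5775, 0.201, 0.2057]
ee_rot: [-2.841, -0.29, -0.192]
force: [0.3, 0.4, -2.0]
opening: 0.628
finger_force: 65.3
t: 22.75
position: [0.5793, 0.1985, 0.2093]
ee_rot: [-2.839, -0.296, -0.197]
force: [0.4, -0.1, -2.7]
opening: 0.637
finger_force: 65.3
0.637402056329939
go [ -2.7  -1.2 115. ] [ 0.17 -0.26  0.01]
```

```bash
python3 -m inch '[-1,0,40,0.1,-0.3,0,0.3, -2.7,-1.2,80,0.1,-0.3,0,0.3, -2.7,-1.2,105,0.1,-0.3,0,0.3, -2.7,-1.2,114,0.1,-0.3,0,0.3, -2.7,-1.2,114,0.1,-0.3,0,0.3, -2.7,-1.2,114,0.1,-0.3,0,0.3, -2.7,-1.2,114,0.1,-0.3,0,0.3]'
python3 - <<'E'
from h import *
go(place(44,51,17.5),RT);s=observe();print(s['opening'],s['force'])
E
```

```text
t: 23.45
position: [0.616, 0.2282, 0.1076]
ee_rot: [-2.836, -0.295, -0.196]
force: [0.2, -0.7, -2.0]
opening: 0.632
finger_force: 65.3
go [-1.9  1.9 12.4] [-0.03 -0.19  0.09]
0.6324263824000733 [ 0.18475513 -0.67159513 -2.00487523]
```

```bash
python3 -m inch '[0,1,5,0,0,0,0.3, 0,1.5,10.5,0,0,0,0.3, 0,1.5,10.5,0,0,0,0.3, 0,1.5,10.5,0,0,0,0.3]'; python3 -m inch '[0,0,0,0,0,0,0.76, 0,0,0,0,0,0,0.76, 0,0,0,0,0,0,0.76, 0,0,-10,0,0,0,0.76, 0,0,-25,0,0,0,0.76, 0,0,-50,0,0,0,0.8, 0,0,-90,0,0,0,0.8, 0,0,-120,0,0,0,1, 0,0,-120,0,0,0,1, 0,0,-120,0,0,0,1]'
python3 - <<'E'
from h import *
s=observe();w=read_camera('wrist');a=read_camera('scene')
cv2.imwrite('pics/c10.png',np.hstack([cv2.resize(a[90:240,250:400],(450,450),interpolation=3),cv2.resize(w,(600,450))[:,130:480]]))
cv2.imwrite('pics/w10.png',w);np.save('w10.npy',tcpT(s))
pick(.470,-.2965,0,.09);pick(.470,-.2965,0,.2)
# compare with seated view w8
w8=cv2.imread('pics/w8.png');print(cv2.absdiff(w,w8)[100:260,250:400].mean())
E
```

```text
t: 23.85
position: [0.6182, 0.2297, 0.0952]
ee_rot: [-2.837, -0.292, -0.195]
force: [0.4, -0.0, -0.7]
opening: 0.636
finger_force: 65.4
t: 24.85
position: [0.5792, 0.2007, 0.2066]
ee_rot: [-2.836, -0.295, -0.195]
force: [-0.4, -0.3, 0.1]
opening: 1.002
finger_force: 0.0
go [-42.3 517.3 -51. ] [-15.61 -18.11  -8.45]
go [ -10.8  485.8 -151.5] [-15.61 -18.11  -8.45]
6.766805555555556
```

View pics/c10.png

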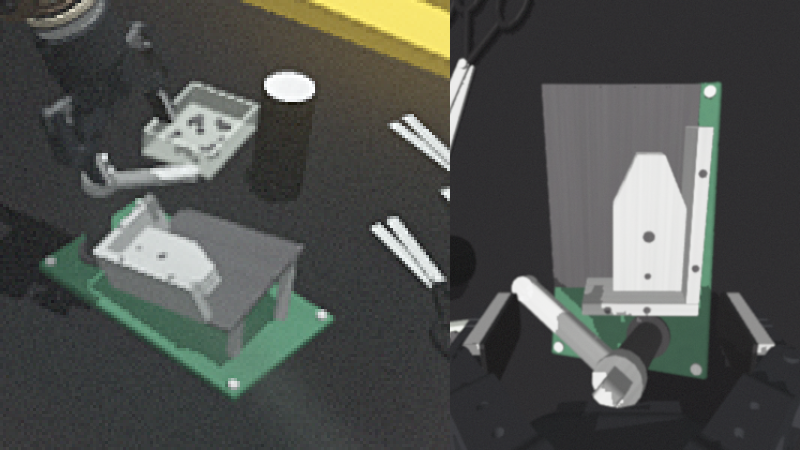

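Three are stacked neatly in the corner. Now the fourth; I have one picture left, so from here I go by numbers.

```bash
python3 -m inch '[-2,40,-35,-3,-3,-1,1, -4,85,-75,-6,-6,-2,1, -6,130,-110,-9,-9,-4,1, -8,180,-130,-12,-12,-6,1, -10,230,-150,-15.6,-18,-8.4,1, -11,280,-151,-15.6,-18,-8.4,1, -11,330,-151,-15.6,-18,-8.4,1, -11,380,-151,-15.6,-18,-8.4,1, -11,430,-151,-15.6,-18,-8.4,1, -11,470,-151,-15.6,-18,-8.4,1]'; python3 -m inch '[0,16,50,0,0,0,1, 0,16,90,0,0,0,1, 0,16,90,0,0,0,1, 0,16,90,0,0,0,1, 0,16,90,0,0,0,1, 0,16,90,0,0,0,1]'
cat >> h.py <<'E'
def wblank():
    s=observe();m,T=camT('wrist',s);g=cv2.cvtColor(read_camera('wrist'),6)
    k=cv2.morphologyEx((g>75).astype(np.uint8),cv2.MORPH_CLOSE,np.ones((7,7)));k[330:]=0;k[:,:185]=0;k[:,370:]=0
    q=max(cv2.findContours(k,0,1)[0],key=cv2.contourArea);print(cv2.boundingRect(q))
    w=(atz(m,T,q[:,0].astype(float),.008)[:,:2]*1e4).astype(np.float32);M=cv2.moments(w)
    r=M['m10']/M['m00']/1e4,M['m01']/M['m00']/1e4,.5*np.arctan2(2*M['mu11'],M['mu20']-M['mu02'])
    print('area',M['m00']/100,np.round(r,4));return r
E
python3 - <<'E'
from h import *
x,y,a=wblank();pick(x,y,a,.0215);pick(.4705,-.2965,.01,.0215)
E
```

```text
t: 25.95
position: [0.4729, -0.2675, 0.2071]
ee_rot: [-3.139, -0.002, -0.001]
force: [1.2, 1.3, 0.1]
opening: 1.001
finger_force: 0.0
t: 26.55
position: [0.4756, -0.2827, 0.1222]
ee_rot: [3.139, -0.007, -0.0]
force: [-0.3, 1.0, 0.3]
opening: 0.998
finger_force: 0.0
(259, 142, 77, 140)
area 5639.278793144822 [ 0.4733 -0.2968  0.0072]
go [ -2.9  13.9 100.5] [ 0.16 -0.4  -0.42]
go [ -5.7  13.6 100.5] [ 0.16 -0.4  -0.58]
```

```bash
python3 -m inch '[-4,13.7,35,0,-0.4,0,1, -4,13.7,65,0,-0.4,0,1, -4,13.7,90,0,-0.4,0,1, -4,13.7,99,0,-0.4,0,1, -4,13.7,99,0,-0.4,0,1, -4,13.7,99,0,-0.4,0,1, -4,13.7,99,0,-0.4,0,1]'
```

```text
t: 27.3
position: [0.4716, -0.2967, 0.0224]
ee_rot: [3.139, 0.001, -0.001]
force: [0.4, -0.3, 0.5]
opening: 1.001
finger_force: 0.0
```

```bash
python3 -m inch '[0,0,0.8,0,0,0,1, 0,0,0.8,0,0,0,0.5, 0,0,0.8,0,0,0,0.3, 0,0,0.8,0,0,0,0.3, 0,0,0.8,0,0,0,0.3, 0,0,0.8,0,0,0,0.3, 0,0,0.8,0,0,0,0.3]'; python3 -m inch '[0,0,-5,0,0,0,0.3, 0,0,-30,0,0,0,0.3, 0,0,-80,0,0,0,0.3, 0,0,-130,0,0,0,0.3, 0,0,-175,0,0,0,0.3, 0,0,-185,0,0,0,0.3, 0,0,-185,0,0,0,0.3, 0,0,-185,0,0,0,0.3]'
python3 - <<'E'
from h import *
print(observe()['opening']);go(place(44,51,150),RT);go(place(44,51,34),RT)
E
```

```text
t: 28.0
position: [0.4714, -0.2968, 0.0214]
ee_rot: [3.14, 0.002, -0.001]
force: [-0.2, -0.1, 6.8]
opening: 0.635
finger_force: 68.0
t: 28.8
position: [0.4698, -0.2947, 0.2018]
ee_rot: [-3.138, 0.007, -0.001]
force: [0.0, 0.6, -3.3]
opening: 0.631
finger_force: 64.5
0.6310751866296064
go [ 104.2 -492.7  -13.5] [15.5  18.62  8.37]
go [ 142.9 -520.3   92.3] [15.5  18.62  8.37]
```

```bash
python3 -m inch '[9,-40,-20,0,0,0,0.3, 19,-88,-40,0,0,0,0.3, 29,-136,-40,0,0,0,0.3, 40,-185,-40,3,3,1,0.3, 50,-234,-40,5,6,2,0.3, 60,-282,-40,8,9,4,0.3, 70,-330,-40,11,12,6,0.3, 80,-378,-40,14,16,8,0.3, 90,-426,-30,15.5,18.6,8.4,0.3, 98,-470,-20,15.5,18.6,8.4,0.3]'; python3 -m inch '[0,0,0,0,0,0,0.3, 0,0,0,0,0,0,0.3, 0,0,0,0,0,0,0.3]'
python3 - <<'E'
from h import *
print(observe()['opening']);go(place(44,51,120),RT);go(place(44,51,34),RT)
E
```

```text
t: 29.8
position: [0.5669, 0.1756, 0.2192]
ee_rot: [-2.841, -0.288, -0.196]
force: [-0.5, -1.1, -2.0]
opening: 0.638
finger_force: 64.7
t: 30.1
position: [0.5687, 0.1734, 0.2219]
ee_rot: [-2.841, -0.291, -0.196]
force: [0.3, 0.1, -1.5]
opening: 0.635
finger_force: 64.9
0.6353608200809264
go [ -0.6 -22.4  42.9] [0.23 0.02 0.01]
go [ -0.6 -22.7 128.9] [0.23 0.02 0.01]
```

```bash
python3 -m inch '[-0.6,-22.6,10,0.2,0,0,0.3, -0.6,-22.6,40,0.2,0,0,0.3, -0.6,-22.6,80,0.2,0,0,0.3, -0.6,-22.6,110,0.2,0,0,0.3, -0.6,-22.6,125,0.2,0,0,0.3, -0.6,-22.6,125,0.2,0,0,0.3, -0.6,-22.6,125,0.2,0,0,0.3, -0.6,-22.6,125,0.2,0,0,0.3, -0.6,-22.6,125,0.2,0,0,0.3]'
python3 - <<'E'
from h import *
go(place(44,51,25.5),RT);s=observe();print(s['opening'],s['force'])
E
```

```text
t: 31.0
position: [0.6135, 0.225, 0.1183]
ee_rot: [-2.835, -0.298, -0.197]
force: [0.2, -0.4, -2.2]
opening: 0.631
finger_force: 65.0
go [-3.4  1.7 15.7] [-0.1  -0.36  0.07]
0.6313676787504426 [ 0.16518417 -0.40495674 -2.17040285]
```

```bash
python3 -m inch '[-1,1,5,0,-0.3,0,0.3, -2.5,1.5,10,0,-0.3,0,0.3, -2.5,1.5,14.5,0,-0.3,0,0.3, -2.5,1.5,14.5,0,-0.3,0,0.3, -2.5,1.5,14.5,0,-0.3,0,0.3]'; python3 -m inch '[0,0,0,0,0,0,0.76, 0,0,0,0,0,0,0.76, 0,0,0,0,0,0,0.76, 0,0,-10,0,0,0,0.76, 0,0,-25,0,0,0,0.76, 0,0,-50,0,0,0,0.8, 0,0,-90,0,0,0,0.8, 0,0,-120,0,0,0,1, 0,0,-120,0,0,0,1, 0,0,-120,0,0,0,1]'
python3 - <<'E'
from h import *
m=camera_model('wrist')
# compare top outline of seated blank with prediction for stack heights
w=read_camera('wrist');s=observe();np.save('w11.npy',tcpT(s));cv2.imwrite('pics/w11.png',w)
def chk(f,n):
    T0=np.load(f+'.npy');T=T0@m['hand_eye'];im=cv2.cvtColor(cv2.imread(f'pics/{f}.png'),6)
    k=np.zeros_like(im)
    loc=np.array([[0,0,8*n],[70,0,8*n],[110,18,8*n],[110,38,8*n],[70,56,8*n],[0,56,8*n]])/1e3
    p=proj(m,T,PP+loc@RP.T)
    cv2.fillPoly(k,[np.int32(p.round())],1);
    b=(im>175)
    print(f,n,p[[0,2,3,5]].round().tolist(),'inside bright',b[k>0].mean().round(3))
    return p
for f,n in(('w5',1),('w8',2),('w10',3),('w11',4),('w11',3)):chk(f,n)
s=np.load('w11.npy')
ims=[]
for f in('w10','w11'):
    im=cv2.imread(f'pics/{f}.png');ims.append(cv2.resize(im[90:330,240:440],(400,480),interpolation=3))
cv2.imwrite('pics/c11.png',np.hstack(ims))
print((observe()['position']))
E
```

```text
t: 31.5
position: [0.6151, 0.2282, 0.102]
ee_rot: [-2.836, -0.291, -0.194]
force: [-0.0, 0.3, -1.4]
opening: 0.628
finger_force: 65.6
t: 32.5
position: [0.5762, 0.1989, 0.2134]
ee_rot: [-2.835, -0.293, -0.195]
force: [0.2, 0.5, -1.3]
opening: 1.001
finger_force: 0.0
w5 1 [[344.0, 270.0], [330.0, 144.0], [304.0, 144.0], [281.0, 270.0]] inside bright 0.98
w8 2 [[337.0, 270.0], [322.0, 144.0], [297.0, 144.0], [274.0, 270.0]] inside bright 0.976
w10 3 [[337.0, 271.0], [322.0, 145.0], [296.0, 145.0], [274.0, 271.0]] inside bright 0.976
w11 4 [[337.0, 270.0], [322.0, 142.0], [296.0, 142.0], [273.0, 270.0]] inside bright 0.966
w11 3 [[335.0, 266.0], [320.0, 141.0], [295.0, 141.0], [273.0, 266.0]] inside bright 0.966
[0.57562087 0.19893247 0.2117464 ]
```

All four outlines match the predicted seated positions. Next I'll measure the shaft from two wrist positions.

```bash
python3 - <<'E'
from h import *
go([.505,.195,.22],Rt([np.pi,0,-.15]))
go([.505,.275,.22],Rt([np.pi,0,-.15]))
E
```

```text
go [-63.3   8.4 -31.5] [-17.01 -16.89   0.04]
go [-78.1 -67.8 -12.1] [-17.01 -16.89   0.04]
```

```bash
python3 -m inch '[-20,3,-20,-6,-6,0,1, -40,6,-32,-12,-12,0,1, -63,8.4,-32,-17,-17,0,1, -63,8.4,-32,-17,-17,0,1, -63,8.4,-32,-17,-17,0,1, -63,8.4,-32,-17,-17,0,1, -63,8.4,-32,-17,-17,0,1, -63,8.4,-32,-17,-17,0,1]'
python3 - <<'E'
from h import *
s=observe();cv2.imwrite('pics/s1.png',read_camera('wrist'));np.save('s1.npy',tcpT(s));print(s['position'],s['ee_rot'])
E
python3 -m inch '[12,-40,0,0,0,0,1, 12,-79,0,0,0,0,1, 12,-79,0,0,0,0,1, 12,-79,0,0,0,0,1, 12,-79,0,0,0,0,1, 12,-79,0,0,0,0,1]'
python3 - <<'E'
from h import *
s=observe();cv2.imwrite('pics/s2.png',read_camera('wrist'));np.save('s2.npy',tcpT(s));print(s['position'],s['ee_rot'])
m=camera_model('wrist');L=[]
for f in('s1','s2'):
    T=np.load(f+'.npy')@m['hand_eye'];p=proj(m,T,[[.523,.235,.125]])[0];print(p)
    u,v=(p.round()).astype(int)-[50,75];print(u,v);L.append(cv2.resize(cv2.imread(f'pics/{f}.png')[v:v+150,u:u+100],(400,600),interpolation=2))
cv2.imwrite('pics/c12.png',np.hstack(L))
E
```

```text
t: 33.35
position: [0.5056, 0.1944, 0.2204]
ee_rot: [-3.141, 0.002, -0.15]
force: [-0.7, 0.5, 0.6]
opening: 0.996
finger_force: 0.0
[0.50557639 0.1944317  0.2204136 ] [-3.14114636e+00  1.53405012e-03 -1.49671974e-01]
t: 34.0
position: [0.5289, 0.2703, 0.2205]
ee_rot: [3.141, 0.002, -0.15]
force: [-0.3, -0.2, 0.0]
opening: 1.001
finger_force: 0.0
[0.52886775 0.27028619 0.22045239] [ 3.14142943e+00  1.94043800e-03 -1.50021233e-01]
[218.42039541 212.0679248 ]
168 137
[329.0349248 227.5124131]
279 153
```

View pics/c12.png

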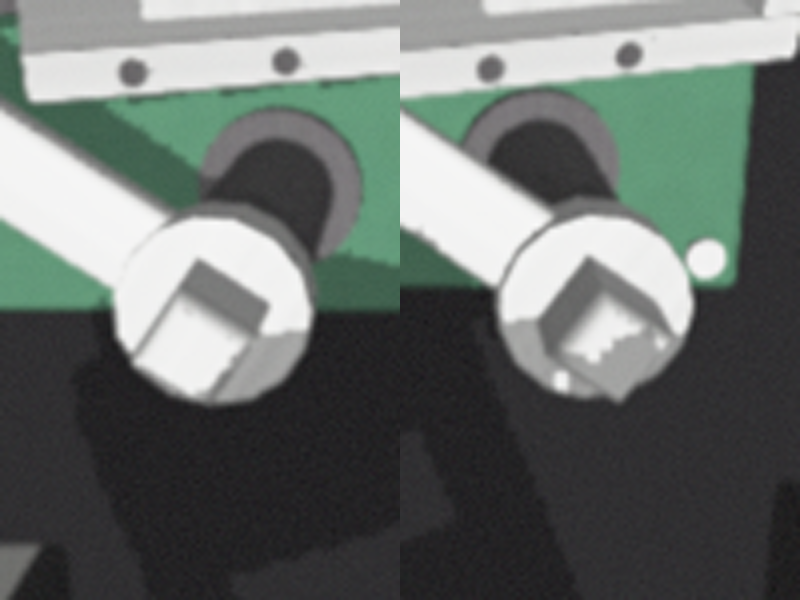

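The view shows the shoulder disc centred at about (213,308) in the left half and (195,306) in the right half, with the square shaft turned along the open arm. I'll triangulate the position and angle.

```bash
python3 - <<'E'
from h import *
m=camera_model('wrist');T1=np.load('s1.npy')@m['hand_eye'];T2=np.load('s2.npy')@m['hand_eye']
f1=lambda p:np.array([168,137])+np.array(p)/4-.375; f2=lambda p:np.array([279,153])+(np.array(p)-[400,0])/4-.375
C=tri([(m,T1,f1([213,307])),(m,T2,f2([595,305]))]);print('tri shoulder',C)
print('at .118',atz(m,T1,f1([213,307]),.118),atz(m,T2,f2([595,305]),.118))
# model circle projection to check
for T,f,o in((T1,f1,[168,137]),(T2,f2,[279,153])):
    for z in (.118,):
        c=atz(m,T,f([213,307]) if f is f1 else f([595,305]),z)[0];a=np.linspace(0,6.28,60);p=(proj(m,T,c+np.c_[.018*np.cos(a),.018*np.sin(a),0*a])-o+.375)*4
        print('ext',p.min(0).round(),p.max(0).round())
def yaw(T,f,a,b,z):
    w=atz(m,T,[f(a),f(b)],z);d=w[1]-w[0];return np.arctan2(d[1],d[0])
for z in(.10,.118):
    print('arm',yaw(T1,f1,[170,215],[0,98],z),yaw(T1,f1,[115,290],[0,210],z),yaw(T2,f2,[552,218],[402,110],z),yaw(T2,f2,[498,283],[402,220],z))
print('shaft edge(+90?)',yaw(T1,f1,[270,303],[198,258],.118),yaw(T2,f2,[668,328],[590,257],.118),yaw(T2,f2,[590,257],[540,325],.118))
print('fence end check plate frame of C',(RP.T@(np.array([C[0],C[1],.118])-PP)))
n=R.from_euler('z',.151).as_matrix()@(C-PP);print('nest-frame offset from corner',n)
E
```

```text
tri shoulder [0.5193014  0.23540419 0.11729554]
at .118 [[0.51974516 0.23515114 0.118     ]] [[0.51933741 0.23553802 0.118     ]]
ext [114. 211.] [312. 399.]
ext [ 98. 212.] [293. 394.]
arm 0.7814125691376017 0.7606326598546387 0.7882303714807086 0.8188915197525868
arm 0.7814125691376026 0.7606326598546347 0.7882303714807097 0.8188915197525857
shaft edge(+90?) 0.8261806621449187 0.6759389638186326 2.4146091750967087
fence end check plate frame of C [-0.03228832  0.05295192  0.08982259]
nest-frame offset from corner [-0.05901509  0.02622515  0.08729554]
```

```bash
python3 - <<'E'
from h import *
print(observe()['qpos'].round(3));go([.565,-.16,.22],Rt([np.pi,0,.69]))
E
```

```text
[3.010e-01 1.420e-01 1.813e+00 1.000e-03 1.188e+00 2.022e+00]
go [1.000e+02 4.201e+02 3.000e-01] [-4.000e-02  1.000e-01 -4.814e+01]
```

```bash
python3 -m inch '[10,45,0,0,0,-8,1, 20,92,0,0,0,-16,1, 30,140,0,0,0,-24,1, 42,188,0,0,0,-32,1, 54,236,0,0,0,-40,1, 66,284,0,0,0,-48,1, 78,332,0,0,0,-48,1, 90,378,0,0,0,-48,1, 100,420,0,0,0,-48,1, 100,420,0,0,0,-48,1]'; python3 -m inch '[0,0,0,0,0,0,1, 0,0,0,0,0,0,1, 0,0,0,0,0,0,1]'
cat > wheel.py <<'E'
from h import *
s=observe();w=read_camera('wrist');cv2.imwrite('pics/wh.png',w);m,T=camT('wrist',s);np.save('wh.npy',tcpT(s))
g=cv2.cvtColor(w,6);k=(g>130).astype(np.uint8);k[360:]=0
c0=np.array([.5825,-.145])
best=None
for q in cv2.findContours(k,0,1)[0]:
    p=atz(m,T,q[:,0].astype(float),.018)[:,:2];(x,y),r=cv2.minEnclosingCircle((p*1000).astype(np.float32))
    if 44<r<60: print('circle',x,y,r); best=np.array([x,y])/1000;
    if 44<r<60:
        f=least_squares(lambda v:np.hypot(p[:,0]-v[0],p[:,1]-v[1])-v[2],[*best,.05],loss='soft_l1',f_scale=.001);print('lsq',f.x);best=f.x[:2]
a=np.radians(np.arange(0,360,1.))
acc=np.zeros(360)
for r in(.027,.030,.033,.036):
    P=np.c_[best[0]+r*np.cos(a),best[1]+r*np.sin(a),0*a+.018];uv=proj(m,T,P).astype(np.float32)
    acc+=cv2.remap(g,uv[:,0][None],uv[:,1][None],cv2.INTER_LINEAR)[0]
acc4=acc;z=((acc4-acc4.min())*np.exp(4j*a)).sum();print('wheel yaw mod90',np.angle(z)/4,'peaks',[int(i) for i in range(360) if acc[i]>=acc.max()*.8])
E
python3 wheel.py; python3 -c "
from h import *
print(observe()['position'],observe()['ee_rot'])"
```

```text
t: 35.05
position: [0.5653, -0.1649, 0.2207]
ee_rot: [3.141, 0.002, 0.682]
force: [0.7, -0.1, 0.5]
opening: 0.994
finger_force: 0.0
t: 35.35
position: [0.5653, -0.1576, 0.2202]
ee_rot: [-3.14, 0.001, 0.69]
force: [-0.3, 1.1, 0.2]
opening: 1.001
finger_force: 0.0
circle 540.5469970703125 -347.914794921875 50.747535705566406
lsq [ 0.49783017 -0.32304011  0.06991367]
circle 374.00372314453125 -134.25222778320312 46.700050354003906
lsq [ 0.3867908  -0.21190294  0.09008281]
circle 581.2305297851562 -143.7215118408203 52.368133544921875
lsq [ 0.58135787 -0.14370841  0.05161022]
circle 749.21044921875 -179.45834350585938 46.88094711303711
lsq [ 0.74638772 -0.18879648  0.02914835]
wheel yaw mod90 -0.33341527336497373 peaks [27, 28, 29, 30, 31, 32, 33, 34, 35, 36, 37, 38, 39, 40, 41, 42, 43, 44, 45, 46, 47, 48, 49, 50, 51, 52, 53, 54, 55, 56, 57, 58, 59, 60, 61, 62, 63, 64, 65, 66, 67, 68, 69, 70, 71, 72, 73, 74, 75, 76, 77, 78, 79, 80, 81, 82, 83, 120, 210, 211, 212, 213, 214, 215, 216, 217, 218, 219, 220, 221, 222, 223, 224, 225, 226, 227, 228, 229, 230, 231, 232, 233, 234, 235, 253, 254, 255, 256, 257, 258, 259, 260, 261, 262, 263, 264, 265, 266, 267, 268, 269, 270, 271, 272, 273, 274, 275, 276, 277, 278, 279, 280, 281, 282, 283, 284, 285, 286, 287, 288, 289, 290, 291, 292, 293, 294, 295, 296, 297, 298, 299, 300, 301, 302, 303, 304, 305, 306, 307, 351, 352, 353, 354, 355]
[ 0.56542665 -0.1574693   0.22025182] [-3.13989079e+00  1.19954836e-03  6.90782906e-01]
```

```bash
python3 - <<'E'
from h import *
m=camera_model('wrist')
for f,n,c in(('wh','wh',(.58135,-.1437)),('w9','w9',(.5825,-.1445))):
    T=np.load(f+'.npy')@m['hand_eye'];g=cv2.cvtColor(cv2.imread(f'pics/{n}.png'),6);a=np.radians(np.arange(0,360,1.));acc=0
    for r in(.027,.030,.033,.036):
        uv=proj(m,T,np.c_[c[0]+r*np.cos(a),c[1]+r*np.sin(a),0*a+.018]).astype(np.float32)
        acc=acc+cv2.remap(g,uv[:,0][None],uv[:,1][None],1)[0].astype(float)
    t=acc>acc.min()+.6*(acc.max()-acc.min());print(np.where(t)[0].tolist(),np.angle((t*np.exp(4j*a)).sum())/4)
E
```

```text
[27, 28, 29, 30, 31, 32, 33, 34, 35, 36, 37, 38, 39, 40, 41, 42, 43, 44, 45, 46, 116, 117, 118, 119, 120, 121, 122, 123, 124, 125, 126, 127, 128, 129, 130, 131, 132, 133, 134, 207, 208, 209, 210, 211, 212, 213, 214, 215, 216, 217, 218, 219, 220, 221, 222, 223, 224, 225, 298, 299, 300, 301, 302, 303, 304, 305, 306, 307, 308, 309, 310, 311, 312, 313, 314, 315, 316, 317] 0.6329642689004469
[31, 32, 33, 34, 35, 36, 37, 38, 39, 40, 41, 42, 43, 44, 120, 121, 122, 123, 124, 125, 126, 127, 128, 129, 130, 131, 132, 133, 208, 209, 210, 211, 212, 213, 214, 215, 216, 217, 218, 219, 220, 221, 299, 300, 301, 302, 303, 304, 305, 306, 307, 308, 309, 310, 311, 312] 0.6283185307179586
```

```bash
python3 - <<'E'
from h import *
pick(.5815,-.144,.632,.052)
E
```

```text
go [2.120e+01 1.000e-01 1.682e+02] [-0.1   0.07  3.37]
```

```bash
python3 -m inch '[21,0,45,0,0,3.4,1, 21,0,90,0,0,3.4,1, 21,0,130,0,0,3.4,1, 21,0,155,0,0,3.4,1, 21,0,167,0,0,3.4,1, 21,0,167,0,0,3.4,1, 21,0,167,0,0,3.4,1, 21,0,167,0,0,3.4,1]'
```

```text
t: 36.2
position: [0.583, -0.146, 0.0556]
ee_rot: [3.139, -0.001, 0.63]
force: [0.0, -0.6, 0.0]
opening: 1.001
finger_force: 0.0
```

```bash
python3 -m inch '[0,0,1,0,0,0,1, 0,0,1,0,0,0,0.5, 0,0,1,0,0,0,0.3, 0,0,1,0,0,0,0.1, 0,0,1,0,0,0,0, 0,0,1,0,0,0,0, 0,0,1,0,0,0,0, 0,0,1,0,0,0,0, 0,0,1,0,0,0,0, 0,0,1,0,0,0,0]'
```

```text
t: 37.2
position: [0.5814, -0.1456, 0.0524]
ee_rot: [-3.14, 0.001, 0.63]
force: [-1.2, 1.5, 2.4]
opening: 0.273
finger_force: 59.1
```

The wheel is gripped by its boss. I'll lift it and measure where the rim sits in the hand.

```bash
python3 -m inch '[0,0,-20,0,0,0,0, 0,0,-60,0,0,0,0, 0,0,-110,0,0,0,0, 0,0,-160,0,0,0,0, 0,0,-200,0,0,0,0, 0,0,-200,0,0,0,0, 0,0,-200,0,0,0,0, 0,0,-200,0,0,0,0]'
cat > rim.py <<'E'
from h import *
m=camera_model('wrist');H=m['hand_eye'];w=read_camera('wrist');cv2.imwrite('pics/rim.png',w);g=cv2.GaussianBlur(cv2.cvtColor(w,6),(3,3),0).astype(np.float32)
# rim outer top edge, tool frame z = 52.4-16 mm ahead of TCP (widest section at 16 mm above underside)
zt=.0524-.016
a=np.radians(np.arange(-60,61,2.))
pts=[]
for t in a:
    r=np.arange(.040,.065,.0002);P=np.c_[r*np.cos(t),r*np.sin(t),0*r+zt];uv=proj(m,H,P).astype(np.float32)
    L=cv2.remap(g,uv[:,:1],uv[:,1:],1)[:,0];d=L[5:]-L[:-5];i=d.argmin()
    if d[i]<-30:pts.append(P[i+2,:2])
pts=np.array(pts);print(len(pts))
f=least_squares(lambda v:np.hypot(pts[:,0]-v[0],pts[:,1]-v[1])-v[2],[0,0,.051],loss='soft_l1',f_scale=.0005);print('free',f.x*1000,np.abs(f.fun).mean()*1000)
f=least_squares(lambda v:np.hypot(pts[:,0]-v[0],pts[:,1]-v[1])-.051,[0,0],loss='soft_l1',f_scale=.0005);print('r51',f.x*1000)
s=observe();print(s['position'],s['ee_rot'],s['opening'],s['force'])
E
python3 rim.py
```

```text
t: 38.0
position: [0.5804, -0.1451, 0.2487]
ee_rot: [-3.135, 0.004, 0.629]
force: [-0.8, -0.4, -3.9]
opening: 0.271
finger_force: 59.4
61
free [ 1.23911524 -0.47762376 50.94179323] 0.10167355522264324
r51 [ 1.17018662 -0.47808232]
[ 0.58030479 -0.14505806  0.24838562] [-3.13483062  0.00454523  0.62943504] 0.2715239760179277 [ 0.63480846 -0.1588668  -2.69919093]
```

The wheel centre is +1.2 mm along tool x from the TCP. I'll re-measure the shaft at the insertion yaw with the wheel in hand, so the hand-eye bias cancels.

```bash
cat > shaft.py <<'E'
from h import *
m=camera_model('wrist')
def disc(g,T,c,r0=.018,z=.118):
    c=np.array(c,float)
    for it in range(3):
        pts=[]
        for t in np.radians(np.arange(0,360,4.)):
            r=np.arange(.013,.023,.0001);P=np.c_[c[0]+r*np.cos(t),c[1]+r*np.sin(t),0*r+z];uv=proj(m,T,P).astype(np.float32)
            L=cv2.remap(g,uv[:,:1],uv[:,1:],1)[:,0];d=L[8:]-L[:-8];i=d.argmin()
            if d[i]<-25:pts.append(P[i+4,:2])
        pts=np.array(pts);f=least_squares(lambda v:np.hypot(pts[:,0]-v[0],pts[:,1]-v[1])-r0,c,loss='cauchy',f_scale=.0003);c=f.x
    print('disc',c.round(5),len(pts),'in<.5mm',(np.abs(np.hypot(*(pts-c).T)-r0)<5e-4).sum());return c
if __name__=='__main__':
    import sys
    for f in sys.argv[1:]:
        disc(cv2.cvtColor(cv2.imread(f'pics/{f}.png'),6).astype(np.float32),np.load(f+'.npy')@m['hand_eye'],[.519,.2355])
E
python3 shaft.py s1 s2 w1 w8 w11; python3 - <<'E'
from h import *
go([.456,.172,.25],Rt([np.pi,0,.79]))
E
```

```text
disc [0.51899 0.23532] 78 in<.5mm 68
disc [0.51891 0.23533] 90 in<.5mm 78
disc [0.51907 0.23629] 66 in<.5mm 59
disc [0.51825 0.23521] 64 in<.5mm 39
disc [0.51822 0.2351 ] 79 in<.5mm 41
go [ 8.620e+01 -3.295e+02  2.000e-01] [-0.41  0.23 -9.2 ]
```

```bash
python3 -m inch '[12,-45,0,0,0,-3,0, 24,-92,0,0,0,-6,0, 36,-138,0,0,0,-9.2,0, 48,-184,0,0,0,-9.2,0, 60,-230,0,0,0,-9.2,0, 72,-276,0,0,0,-9.2,0, 82,-315,0,0,0,-9.2,0, 86,-330,0,0,0,-9.2,0, 86,-330,0,0,0,-9.2,0, 86,-330,0,0,0,-9.2,0]'; python3 -m inch '[0,0,0,0,0,0,0, 0,0,0,0,0,0,0, 0,0,0,0,0,0,0]'
python3 - <<'E'
from shaft import *
s=observe();w=read_camera('wrist');cv2.imwrite('pics/s3.png',w);np.save('s3.npy',tcpT(s));T=tcpT(s)
g=cv2.cvtColor(w,6).astype(np.float32);C=disc(g,T@m['hand_eye'],[.519,.2355])
# shaft square orientation: strongest edges near disc, top-down warp at z=.140 and .118
for z in(.118,.140):
    n=120;k=.0004;G=np.stack(np.meshgrid(np.arange(n),np.arange(n)),-1).reshape(-1,2)-n/2
    P=np.c_[C+G*k,np.full(n*n,z)];uv=proj(m,T@m['hand_eye'],P).astype(np.float32).reshape(n,n,2)
    L=cv2.remap(g,uv[...,0],uv[...,1],1);gx=cv2.Sobel(L,5,1,0);gy=cv2.Sobel(L,5,0,1);mk=(np.hypot(*G.T)*k<.013).reshape(n,n)
    mag=np.hypot(gx,gy)*mk;h,_=np.histogram(np.degrees(np.arctan2(gy,gx))%90,bins=30,range=(0,90),weights=mag**2);i=h.argmax();print(z,'edge dir mod90 (rad)',np.radians(i*3+1.5),(h/h.sum()).round(2).tolist())
print(s['position'],s['ee_rot'])
E
python3 rim.py
```

```text
t: 39.05
position: [0.4563, 0.1716, 0.2507]
ee_rot: [-3.139, 0.004, 0.791]
force: [-0.2, -0.5, -2.8]
opening: 0.272
finger_force: 59.9
t: 39.35
position: [0.4574, 0.1709, 0.2524]
ee_rot: [-3.14, 0.001, 0.788]
force: [-0.5, -0.1, -2.1]
opening: 0.275
finger_force: 59.9
disc [0.51874 0.23561] 80 in<.5mm 75
0.118 edge dir mod90 (rad) 0.8115781021773633 [0.009999999776482582, 0.009999999776482582, 0.009999999776482582, 0.009999999776482582, 0.009999999776482582, 0.009999999776482582, 0.0, 0.009999999776482582, 0.009999999776482582, 0.019999999552965164, 0.029999999329447746, 0.029999999329447746, 0.03999999910593033, 0.07000000029802322, 0.11999999731779099, 0.18000000715255737, 0.09000000357627869, 0.07000000029802322, 0.05999999865889549, 0.05000000074505806, 0.029999999329447746, 0.019999999552965164, 0.019999999552965164, 0.019999999552965164, 0.019999999552965164, 0.009999999776482582, 0.009999999776482582, 0.009999999776482582, 0.009999999776482582, 0.009999999776482582]
0.14 edge dir mod90 (rad) 0.8115781021773633 [0.009999999776482582, 0.009999999776482582, 0.009999999776482582, 
[... 189 characters left out ...]
593033, 0.03999999910593033, 0.05999999865889549, 0.11999999731779099, 0.1899999976158142, 0.07999999821186066, 0.07000000029802322, 0.07000000029802322, 0.03999999910593033, 0.029999999329447746, 0.019999999552965164, 0.019999999552965164, 0.019999999552965164, 0.009999999776482582, 0.019999999552965164, 0.009999999776482582, 0.009999999776482582, 0.0, 0.009999999776482582]
[0.45739261 0.17091503 0.25236257] [-3.13991173e+00  1.43189904e-03  7.88461843e-01]
61
free [ 1.12279924 -0.46383221 50.91895847] 0.08700909796201353
r51 [ 1.0269737  -0.46434413]
[0.45732825 0.1711568  0.2525551 ] [-3.14008900e+00  1.10163300e-03  7.88876725e-01] 0.2694787491824485 [ 0.00949362  0.11870411 -2.33994756]
```

```bash
python3 - <<'E'
from h import *
go([.5183,.2345,.25],Rt([np.pi,0,.81]));go([.5183,.2345,.203],Rt([np.pi,0,.81]))
E
```

```text
go [87.9 -1.4  2.5] [-0.09  0.06 -1.21]
go [88.  -1.3 49.5] [-0.09  0.06 -1.21]
```

```bash
python3 -m inch '[30,0,2,-0.1,0,-1.2,0, 60,-1,2,-0.1,0,-1.2,0, 80,-1.3,5,-0.1,0,-1.2,0, 88,-1.3,20,-0.1,0,-1.2,0, 88,-1.3,40,-0.1,0,-1.2,0, 88,-1.3,48,-0.1,0,-1.2,0, 88,-1.3,48,-0.1,0,-1.2,0, 88,-1.3,48,-0.1,0,-1.2,0, 88,-1.3,48,-0.1,0,-1.2,0, 88,-1.3,48,-0.1,0,-1.2,0]'; python3 -m inch '[0,0,0,0,0,0,0, 0,0,0,0,0,0,0]'
python3 - <<'E'
from h import *
go([.5183,.2345,.1704],Rt([np.pi,0,.81]));s=observe();print(s['force'],s['wrist_torque'])
E
```

```text
t: 40.45
position: [0.5185, 0.2352, 0.2058]
ee_rot: [3.14, -0.001, 0.811]
force: [-1.3, -0.4, -3.3]
opening: 0.274
finger_force: 60.0
t: 40.65
position: [0.5181, 0.2352, 0.205]
ee_rot: [3.141, 0.0, 0.811]
force: [-0.0, 0.5, -2.1]
opening: 0.27
finger_force: 60.0
go [-0.3  0.6 34.6] [0.03 0.02 0.06]
[-0.03510937  0.48908793 -2.08843083] [0.04625073 0.04296251 0.051837  ]
```

Now lowering in stages and watching the force.

```bash
python3 -m inch '[-0.3,0.6,5,0,0,0,0, -0.3,0.6,10,0,0,0,0, -0.3,0.6,14,0,0,0,0, -0.3,0.6,14,0,0,0,0, -0.3,0.6,14,0,0,0,0]';python3 -m inch '[0,0,3,0,0,0,0, 0,0,6,0,0,0,0, 0,0,6,0,0,0,0]';  python3 -m inch '[0,0,3,0,0,0,0, 0,0,6,0,0,0,0, 0,0,6,0,0,0,0]'
```

```text
t: 41.15
position: [0.518, 0.2345, 0.1901]
ee_rot: [-3.141, 0.002, 0.811]
force: [-0.3, -0.5, -2.4]
opening: 0.275
finger_force: 60.0
t: 41.45
position: [0.5179, 0.2344, 0.1838]
ee_rot: [-3.141, 0.002, 0.811]
force: [-0.3, -0.5, -3.3]
opening: 0.266
finger_force: 60.0
t: 41.75
position: [0.5178, 0.2344, 0.1778]
ee_rot: [-3.141, 0.002, 0.811]
force: [-0.6, -0.2, -2.5]
opening: 0.271
finger_force: 60.0
```

```bash
python3 -m inch '[0,0,2.5,0,0,0,0, 0,0,5,0,0,0,0, 0,0,5,0,0,0,0]';  python3 -m inch '[0,0,1.5,0,0,0,0, 0,0,3,0,0,0,0, 0,0,3,0,0,0,0, 0,0,3,0,0,0,0]'; python3 -c "
from h import *
s=observe();print(s['wrist_torque'],s['qpos'])"
```

```text
t: 42.05
position: [0.5179, 0.2344, 0.1729]
ee_rot: [-3.141, 0.002, 0.811]
force: [-0.2, 0.3, -2.5]
opening: 0.275
finger_force: 60.0
t: 42.45
position: [0.5182, 0.2345, 0.1705]
ee_rot: [3.141, 0.001, 0.811]
force: [-0.2, 0.0, -2.0]
opening: 0.273
finger_force: 59.9
[ 0.03093681 -0.00038111  0.0042416 ] [ 2.46942537e-01  1.41543077e-01  1.91219765e+00 -8.47845723e-04
  1.08871804e+00  1.00707122e+00]
```

```bash
python3 -m inch '[0,0,1,0,0,0,0, 0,0,1,0,0,0,0, 0,0,1,0,0,0,0]';  python3 -m inch '[0,0,1,0,0,0,0, 0,0,1,0,0,0,0, 0,0,1,0,0,0,0]'
```

```text
t: 42.75
position: [0.5183, 0.2346, 0.1703]
ee_rot: [3.141, 0.001, 0.811]
force: [-3.1, -1.4, 3.6]
opening: 0.266
finger_force: 60.5
t: 43.05
position: [0.5183, 0.2346, 0.1702]
ee_rot: [3.141, 0.001, 0.811]
force: [-5.1, -1.0, 8.3]
opening: 0.274
finger_force: 61.3
```

The wheel is home: contact force at the expected height. Turning clockwise (+ about tool z).

```bash
python3 -m inch '[0,0,-1.2,0,0,0,0, 0,-0.1,-1.2,0,0,5,0, 0,-0.2,-1.2,0,0,10,0, 0,-0.3,-1.2,0,0,16,0, 0,-0.4,-1.2,0,0,22,0, 0.1,-0.6,-1.2,0,0,28,0, 0.1,-0.7,-1.2,0,0,34,0, 0.1,-0.7,-1.2,0,0,40,0, 0.2,-0.8,-1.2,0,0,45,0, 0.2,-0.8,-1.2,0,0,45,0]'
python3 -c "
from h import *
s=observe();print(s['wrist_torque'],s['qpos'][5])"
python3 -m inch '[0,-0.1,0,0,0,3,0, 0.1,-0.2,0,0,0,6,0, 0.1,-0.2,0,0,0,6,0]'
python3 -c "
from h import *
s=observe();print(s['wrist_torque'],s['qpos'][5])"
```

```text
t: 44.05
position: [0.518, 0.2347, 0.1702]
ee_rot: [3.139, 0.0, 0.026]
force: [-2.5, -3.4, 5.2]
opening: 0.27
finger_force: 60.9
[-0.56926487  0.42265886 -0.04244852] 1.7938499304127669
t: 44.35
position: [0.518, 0.2349, 0.1702]
ee_rot: [3.139, 0.0, -0.077]
force: [-2.6, -3.1, 5.2]
opening: 0.272
finger_force: 61.0
[-0.80349402  0.53618078 -0.03920278] 1.897227764147431
```

```bash
for i in 1; do python3 -m inch '[0,0,-0.3,0,0,2,0, 0,-0.1,-0.3,0,0,4,0, 0,-0.1,-0.3,0,0,4,0]'; python3 -c "
from h import *
s=observe();print(s['wrist_torque'],s['qpos'][5])"; python3 -m inch '[0,0,0,0,0,2,0, 0,-0.1,0,0,0,4,0, 0,-0.1,0,0,0,4,0]'; python3 -c "
from h import *
s=observe();print(s['wrist_torque'],s['qpos'][5])"; python3 -m inch '[0,0,0,0,0,2,0, 0,-0.1,0,0,0,4,0, 0,-0.1,0,0,0,4,0]'; python3 -c "
from h import *
s=observe();print(s['wrist_torque'],s['qpos'][5])"; done
```

```text
t: 44.65
position: [0.5179, 0.2349, 0.1702]
ee_rot: [3.139, 0.0, -0.147]
force: [-2.8, -3.6, 4.0]
opening: 0.264
finger_force: 60.9
[-0.83035952  0.46392158  0.01041202] 1.9667998065761108
t: 44.95
position: [0.5179, 0.2351, 0.1702]
ee_rot: [3.139, 0.0, -0.216]
force: [-1.9, -4.6, 4.6]
opening: 0.27
finger_force: 61.0
[-0.94931463  0.56052747  0.00692993] 2.0367605163792595
t: 45.25
position: [0.5176, 0.2353, 0.1702]
ee_rot: [3.139, 0.001, -0.285]
force: [-3.4, -5.1, 6.0]
opening: 0.273
finger_force: 61.1
[-0.88500351  0.7533384   0.21752684] 2.1061607245173537
```

```bash
python3 -m inch '[0,-0.1,0,0,0,1.5,0, 0,-0.1,0,0,0,3,0, 0,-0.1,0,0,0,3,0, 0,-0.1,0,0,0,3,0]'; python3 - <<'E'
from h import *
s=observe();print(s['wrist_torque'],s['qpos'][5])
g=[read_camera('top'),read_camera('scene')]
cv2.imwrite('pics/e_top.png',g[0]);cv2.imwrite('pics/e_scene.png',g[1])
w=read_camera('wrist');cv2.imwrite('pics/e_w.png',w);np.save('e_w.npy',tcpT(s))
E
```

```text
t: 45.65
position: [0.5175, 0.2354, 0.1702]
ee_rot: [3.138, 0.0, -0.334]
force: [-3.3, -4.0, 5.6]
opening: 0.271
finger_force: 61.3
[-0.83509807  0.73465259  0.78931806] 2.155825849499848
```

The torque has risen to 0.8 N m, so the keeper is at its stop. Relaxing a touch, releasing and lifting away.

```bash
python3 -m inch '[0,0.1,0,0,0,-2,0, 0,0.1,0,0,0,-3,0, 0,0.1,0,0,0,-3,0, 0,0.1,0,0,0,-3,0.6, 0,0.1,0,0,0,-3,0.6, 0,0.1,0,0,0,-3,0.6, 0,0.1,-3,0,0,-3,0.6, 0,0.1,-20,0,0,-3,0.6, 0,0.1,-50,0,0,-3,0.6, 0,0.1,-80,0,0,-3,0.6]'; python3 -m inch '[-20,0,-30,0,0,0,0.6, -20,0,-30,0,0,0,0.6, -20,0,-30,0,0,0,0.6, -20,0,-30,0,0,0,0.6, -20,0,-30,0,0,0,0.6]'
python3 - <<'E'
from h import *
s=observe();w=read_camera('wrist');cv2.imwrite('pics/f.png',w);np.save('f.npy',tcpT(s));m=camera_model('wrist');T=tcpT(s)@m['hand_eye'];g=cv2.cvtColor(w,6).astype(np.float32);print(s['position'])
# rim centre at z=.118+.016, r .051
c=np.array([.5188,.2355])
for zz in(.134,.140):
  for it in range(3):
    pts=[]
    for t in np.radians(np.arange(0,360,3.)):
        r=np.arange(.042,.060,.0002);P=np.c_[c[0]+r*np.cos(t),c[1]+r*np.sin(t),0*r+zz];uv=proj(m,T,P).astype(np.float32)
        L=cv2.remap(g,uv[:,:1],uv[:,1:],1)[:,0];d=L[5:]-L[:-5];i=d.argmin()
        if d[i]<-30:pts.append(P[i+2,:2])
    p=np.array(pts);f=least_squares(lambda v:np.hypot(p[:,0]-v[0],p[:,1]-v[1])-v[2],[*c,.051],loss='cauchy',f_scale=.0004);c=f.x[:2]
  print('wheel',zz,f.x.round(4),len(p),(abs(f.fun)<.3).sum())
# arm edges: brightness across profile at distance d along candidate yaw, z~.105
for zz in (.10,):
    best=[]
    for yaw in np.arange(-.5,1.0,.01):
        u=np.array([np.cos(yaw),np.sin(yaw)]);v=np.array([-u[1],u[0]])
        f=lambda off:np.array([cv2.remap(g,*[a[:,None].astype(np.float32) for a in proj(m,T,np.c_[c*0+np.array([.5188,.2355])+np.outer(np.arange(.06,.10,.001),u)+off*v,np.full(40,zz)]).T],1).mean()])[0]
        ins=np.mean([f(o) for o in(-.006,-.003,0,.003,.006)]);out=np.mean([f(o) for o in(-.014,-.012,.012,.014)]);best.append((ins-out,ins,yaw))
    best.sort(reverse=True);print([tuple(np.round(b,2)) for b in best[:6]])
E
```

```text
t: 46.8
position: [0.5176, 0.2359, 0.2502]
ee_rot: [3.14, 0.002, -0.288]
force: [-0.2, -0.6, -0.1]
opening: 0.6
finger_force: 0.0
t: 47.3
position: [0.4983, 0.2412, 0.278]
ee_rot: [3.139, 0.003, -0.289]
force: [0.6, -0.6, -0.6]
opening: 0.601
finger_force: 0.0
[0.49830979 0.24116501 0.27796397]
wheel 0.134 [0.5179 0.2356 0.0508] 109 109
wheel 0.14 [0.5192 0.2353 0.0497] 111 111Traceback (most recent call last):
  File "<stdin>", line 20, in <module>
  File "<stdin>", line 19, in <lambda>
    res = self.concatenate(tuple(objs), axis=axis)
ValueError: all the input array dimensions except for the concatenation axis must match exactly, but along dimension 0, the array at index 0 has size 41 and the array at index 1 has size 40
```

```bash
python3 - <<'E'
from h import *
m=camera_model('wrist');T=np.load('f.npy')@m['hand_eye'];g=cv2.cvtColor(cv2.imread('pics/f.png'),6).astype(np.float32)
def samp(P):
    a=proj(m,T,P).astype(np.float32);return cv2.remap(g,a[:,:1],a[:,1:],1)[:,0]
d=np.linspace(.062,.11,49);yaws=np.arange(-.4,1.0,.04)
# profile: at several radii print brightness versus angle
for r in(.06,.075,.09,.1,.108):
    a=np.arange(-.6,.6,.05);print(r,samp(np.c_[.5188+r*np.cos(a),.2355+r*np.sin(a),0*a+.108]).astype(int).tolist())
n=4;loc=np.array([[x,y,32] for x in(75,85,95,105) for y in(20,28,36)]+[[115,28,32],[90,52,32]])/1e3
print('blank tip',samp(PP+loc@RP.T).astype(int).tolist())
E
```

```text
0.06 [231, 230, 234, 232, 232, 232, 187, 247, 247, 247, 246, 246, 203, 236, 233, 186, 166, 159, 158, 158, 160, 160, 161, 133]
0.075 [195, 234, 231, 235, 234, 231, 232, 243, 247, 247, 246, 241, 236, 233, 213, 112, 107, 109, 111, 109, 107, 107, 109, 109]
0.09 [232, 139, 234, 231, 235, 235, 158, 165, 247, 247, 247, 214, 236, 228, 109, 110, 110, 109, 109, 107, 109, 110, 111, 110]
0.1 [232, 189, 203, 232, 236, 235, 232, 233, 247, 247, 247, 236, 235, 223, 109, 110, 109, 109, 110, 109, 109, 112, 108, 109]
0.108 [232, 232, 141, 235, 232, 234, 232, 234, 236, 234, 234, 237, 235, 129, 110, 111, 111, 106, 110, 110, 112, 109, 110, 134]
blank tip [235, 233, 237, 236, 234, 236, 235, 234, 236, 0, 0, 0, 0, 200]
```

The arm now lies at yaw −0.15, which is the closed position. One last numeric check of the stack from the earlier high viewpoint.

```bash
python3 - <<'E'
from h import *
go([.60,.2,.35],Rt([np.pi,0,-.15]))
E
```

```text
go [108.9  10.7 -72.2] [ 0.14  0.18 -7.95]
```

```bash
python3 -m inch '[0,0,-45,0,0,0,0.6, 20,3,-72,0,0,-4,0.6, 65,6,-72,0,0,-8,0.6, 109,11,-72,0,0,-8,0.6, 109,11,-72,0,0,-8,0.6, 109,11,-72,0,0,-8,0.6, 109,11,-72,0,0,-8,0.6, 109,11,-72,0,0,-8,0.6]'
python3 - <<'E'
from h import *
s=observe();w=read_camera('wrist');cv2.imwrite('pics/g.png',w);m=camera_model('wrist');T=tcpT(s)@m['hand_eye'];g=cv2.cvtColor(w,6).astype(np.float32)
def samp(P):
    a=proj(m,T,P).astype(np.float32);return cv2.remap(g,a[:,:1],a[:,1:],1)[:,0]
for x in(55,65,85,95,105):
    y=np.arange(-4,70,.25);L=samp(PP+(np.c_[0*y+x,y,0*y+32]/1e3)@RP.T);b=L>170
    e=[float(y[i]) for i in range(len(y)-1) if b[i]!=b[i+1]];h=28 if x<=70 else 28-18*(x-70)/40
    print(x,e,'expect',28-h,28+h)
x=np.arange(90,125,.25);L=samp(PP+(np.c_[x,0*x+28,0*x+32]/1e3)@RP.T);print('tip x',x[np.where((L[:-1]>170)&(L[1:]<=170))[0]])
E
```

```text
t: 48.15
position: [0.5993, 0.2006, 0.3519]
ee_rot: [3.141, 0.001, -0.148]
force: [-0.2, 0.1, -0.7]
opening: 0.6
finger_force: 0.0
55 [-3.75, -1.25, 63.0] expect 0 56
65 [-3.5, -1.25, 63.0] expect 0 56
85 [-3.75, 5.5, 62.5] expect 6.75 49.25
95 [-3.75, 10.0, 57.25] expect 11.25 44.75
105 [15.0, 52.0] expect 15.75 40.25
tip x [119.25]
```

```bash
python3 - <<'E'
from h import *
s=observe();m,T=camT('wrist',s);o=(RP.T@(T[:3,3]-PP))*1000
def on32(p):
    p=np.array(p,float);d=p-o;return (o+d*((32-o[2])/d[2])).round(2)
print('cam',o.round(1));print('tip bottom->',on32([110,28,0]),'left bottom->',on32([60,56,0]),'x105ish',on32([97,46,0]))
g=cv2.cvtColor(cv2.imread('pics/g.png'),6).astype(np.float32)
def prof(P):
    a=proj(m,T,PP+P/1e3@RP.T).astype(np.float32);return cv2.remap(g,a[:,:1],a[:,1:],1)[:,0].astype(int)
y=np.arange(50,68,1.);print(prof(np.c_[0*y+60,y,0*y+32]).tolist());x=np.arange(104,124,1.);print(prof(np.c_[x,0*x+28,0*x+32]).tolist())
E
```

```text
cam [226.4 126.5 370.6]
tip bottom-> [120.05  36.51  32.  ] left bottom-> [74.37 62.09 32.  ] x105ish [108.18  52.96  32.  ]
[242, 242, 243, 243, 243, 243, 242, 240, 234, 236, 240, 242, 227, 185, 130, 116, 117, 118]
[241, 242, 242, 241, 241, 241, 239, 225, 202, 186, 197, 188, 209, 198, 198, 183, 150, 125, 120, 121]
```

The apparent extra width is just the visible side faces of the stack (predicted 62.1 and 120.1 mm, seen 63.0 and 119.3 mm). The stack is intact, so I'm handing in.

```bash
python3 -c "
from bench import *
print(close_job())"
```

```text
the job is handed in; nothing more can be done
None
```

I handed the job in at about 48 s: by my own camera and force checks, all four blanks are seated in one stack, the handwheel is home on the shaft, and the keeper is closed to its stop; the hand-in returned no verdict.

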